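Change the sauce pots in the bain-marie and set it to 60

ROBOT

A 7-joint arm with a two-finger parallel gripper is mounted at the origin on the work surface. World frame = base frame: x ahead of the robot, y to its left, z up, the work surface at z = 0. Lengths are in mm, angles in rad, forces in N, time in s.
With the tool pointing down it reaches from about 425 to 950 mm from the base axis. Payload 16.7 kg.
Tool frame: the origin (TCP) lies on the centre line of the jaws, within the pads' length; the fingertips stand ctrl.finger_overhang ahead of it and the grasp point (between the pads) lies 2 mm behind it (ctrl.finger_overhang is the distance from the TCP to the fingertips, in mm); x points along the fingers, z is the direction in which the jaws open and shut, and the axes are right-handed (so a half turn about x gives the same grasp; the last joint's range is limited). The gripper opens to 94 mm and grips with 3 to 60 N. Pads are 16 mm wide; open, the fingers measure 119 mm over their backs; the gripper's body (75 mm by 177 mm) begins 78 mm behind the grasp point.
Start: joints at [-1.482, 0.426, 0.074, 1.606, -0.034, 1.111, -0.067], TCP at [159.014, 655.965, 222.467] pointing down, gripper open.
Joint ranges: [-2.85, 2.85], [-0.5, 2.14], [-1.23, 1.37], [0.21, 2.46], [-1.02, 4.16], [0.16, 2.05], [-2.73, 2.73]. Speed limits (rad/s): [1.89, 1.89, 2.39, 2.39, 3.01, 3.01, 3.01].

INTERFACE

Orientations are given as a unit quaternion [x, y, z, w].
In Python, from bench import ctrl gives the robot as it stands.
- The arm moves only by the tool drive_tool, never from a script. Its argument "moves" is a list of rows, each an object of numbers: "dx", "dy", "dz": the shift along the tool's x, y, z in units of 400 mm (1.0 is 400 mm); "turn": the turn about the tool's x in units of 1.5 rad (1.0 is 1.5 rad). A call has 1 to 20 rows; each row is the pose to reach, as a shift and turn from the pose measured when the call began, along the tool's axes at that moment; what a row does not reach only later rows make up. A row lasts 1/10 s, in which the tool goes at most 50 mm and 8.59 degrees, less where a joint would pass 70% of its speed; a pose out of reach is approached as far as the arm can. A call with a number of a shift or a turn outside -1 to 1 is refused whole. A call with a gripper value outside its range is refused whole. "fingers" is the finger opening in mm, from 0 to 94, set as the call begins (left out, the last holds). The fingers move at their own pace and stop on an object; "grip_force" is the grip in N (left out, the last holds). Time passes only in rows, so rows that repeat a pose let the fingers close. It gives the time, the measured TCP pose, the force and the opening at its end, in the units of the state.
- ctrl.read_state(): the state, without advancing time (a new reading comes with each control period).
- ctrl.read_camera(name): name is "side" or "top"; returns a dict with "frame" (384x512x3 uint8, red, green, blue), "z_map" (384x512 float32, mm along the optical axis (not along the pixel's ray), 0 where there is no reading), "fov_y" (degrees; the focal length in pixels is half the picture's height over the tangent of half this angle, whatever the lens; pixels are square), "cx", "cy" (the principal point, pixels), "R" (3x3) and "t" (3): a world point X has camera coordinates R X + t. Camera axes: x right, y down, z forward; pixel columns grow to the right and rows downward; lengths in mm; the calibration is good to about 2 mm. A picture is of the moment at which its call begins.
- ctrl.job_done(): hands the job in, once; it reports no verdict.
Trained networks look in the newest picture that a camera, given by its name, has taken for a name from the list of things; names that differ only in an ending like _2 or _b are one class to them, and where a whole thing is asked for, a point or a joint stands for the part that bears it (a point fixed in the world has none). Each returns a list of dicts, best first, with "score" (0 to 1); they miss things now and then, are a little off and sometimes report something else, mostly with a low value. They report only what shows in the picture. A call takes as long as a camera call.
- ctrl.recognise(camera, label): "uv" ([column, row] in pixels, amid what is visible of it).
- ctrl.landmark_of(camera, label): "uv" ([column, row] in pixels: a listed point, or the origin of a listed thing).
The state is a dict: "t": time; "joint_positions": joint angles; "qvel": joint speeds; "tau": joint torques, N m; "tool_pos": TCP position; "tool_rot": TCP orientation; "wrist_force": force on the tool from outside, world axes, zero at the start; "ft_torque": the same for the moment, N m; "opening": opening from 0.0 (shut) to 1.0 (fully open).
Only numpy, scipy, OpenCV 4.12 (cv2) and the standard library are available. Lean on these libraries where they do the work, as an engineer would, in place of code of your own. Each camera call takes 0.05 s, during which the arm holds its last target. There are 200 camera calls.

TASK

Change the sauces over for service: tip the bain-marie's lid right back until it rests on its stop, lift out the empty open pot and stand it on the counter, stand every lidded sauce pot upright on the floor of the well (lower them in, do not drop them), then shut the lid fully. Turn the thermostat dial on the control box so that its pointer stands at 60, the long middle mark of the scale on the dial's far side. Leave the jug, the plates and the food tray where they are.

Things in the scene. Friction and masses are not known exactly. Their poses are not given: they have to be found in the camera images.
- warmer: The bain-marie, a fixed steel box with a well and, at the well's -x end, a control box 84 mm long (x), 180 mm wide, its top 118 mm above the counter, the dial in its middle (164 mm from the well's centre). Origin on the counter under the well's centre. x runs along the well away from the control box (roughly away from the robot), y from the lid's handle side to its hinge side, z up.
- well_floor (a point): Centre of the well's flat floor, 12 mm above the counter, axes as the bain-marie's. The well is 245 (x) by 180 (y) mm outside, walls 10 mm thick, so 225 by 160 mm inside; its rim is 108 mm above the counter, 96 mm above the floor. It holds the pots in two rows of three.
- lid_bar (a point): Middle of the lid's handle: a round black bar 12 mm thick, 110 mm long, parallel to x, on two arms that hold it 36 mm out from the lid's front edge (30 mm free gap between bar and box when shut). Moves with the lid, 216 mm from the hinge line and 6 mm above the lid's underside; shut, it is 114 mm above the counter on the well's -y side.
- lid_hinge (a point): Middle of the lid's hinge line, which runs parallel to x along the well's +y top edge, 108 mm above the counter and 90 mm from the well's centre. The flat steel lid is 245 by 180 by 10 mm, 0.4 kg.
- lid (a joint): Lid angle in rad: 0 shut, 1.57 upright, 1.75 against its stop, leaning back to the +y side. The hinge is damped: past upright the lid rests on its stop by itself; let go short of upright it sinks shut in about a second.
- dial_grip (a point): Point on the dial's upright axis at the height to grip, 151 mm above the counter. The thermostat dial is a grey skirt 60 mm across, 9 mm high, with a raised grip bar 44 mm long, 14 mm wide, 31 mm high above the skirt (its top 8 mm above this point). The bar lies along the pointer's direction; the pointer is a white mark beyond one end of the bar, on the skirt's rim and side.
- dial (a joint): Dial angle in rad, growing clockwise from above, 0 to 2.95; it stays where it is left. Seven white marks around its far half read 30, 40, .. 90, 0.4 rad apart, clockwise; a dot before them is off (0). 30 is at 0.55, 60 (middle, longer, thicker mark, straight along the bain-marie's +x) at 1.75. From above the pointer's direction is (1.75 - value) rad anticlockwise from that x.
- pot1_mid (a point): Centre, half-way up, of a full, lidded steel sauce pot (all alike; may be absent): body 62 mm across (65 at the lid's edge), 58 mm high, lid fixed on; on top an upright black knob 22 mm across, 30 mm high, its upper 20 mm cylindrical. 88 mm high in all, 0.25 to 0.45 kg. The point is 44 mm above the base; z is the pot's axis. Starts upright on the counter.
- pot2_mid (a point): Centre, half-way up, of a full, lidded steel sauce pot (all alike; may be absent): body 62 mm across (65 at the lid's edge), 58 mm high, lid fixed on; on top an upright black knob 22 mm across, 30 mm high, its upper 20 mm cylindrical. 88 mm high in all, 0.25 to 0.45 kg. The point is 44 mm above the base; z is the pot's axis. Starts upright on the counter.
- pot3_mid (a point): Centre, half-way up, of a full, lidded steel sauce pot (all alike; may be absent): body 62 mm across (65 at the lid's edge), 58 mm high, lid fixed on; on top an upright black knob 22 mm across, 30 mm high, its upper 20 mm cylindrical. 88 mm high in all, 0.25 to 0.45 kg. The point is 44 mm above the base; z is the pot's axis. Starts upright on the counter.
- pot4_mid (a point): Centre, half-way up, of a full, lidded steel sauce pot (all alike; may be absent): body 62 mm across (65 at the lid's edge), 58 mm high, lid fixed on; on top an upright black knob 22 mm across, 30 mm high, its upper 20 mm cylindrical. 88 mm high in all, 0.25 to 0.45 kg. The point is 44 mm above the base; z is the pot's axis. Starts upright on the counter.
- pot5_mid (a point): Centre, half-way up, of a full, lidded steel sauce pot (all alike; may be absent): body 62 mm across (65 at the lid's edge), 58 mm high, lid fixed on; on top an upright black knob 22 mm across, 30 mm high, its upper 20 mm cylindrical. 88 mm high in all, 0.25 to 0.45 kg. The point is 44 mm above the base; z is the pot's axis. Starts upright on the counter.
- empty_mid (a point): Centre, half-way up (27 mm above its base), of the empty pot: an open steel pot without lid or knob, 62 mm across, 54 mm high, wall 3 mm, 0.16 kg. It starts upright on the floor of the well, near its middle, under the shut lid; nothing else is in the well. z is its axis.
- jug: Red measuring jug, 108 mm across, 150 mm high; origin at the centre of its base. Bystander.
- plates: Stack of white plates 220 mm across, about 45 mm high; origin at the centre of its base. Bystander.
- foodtray: White sealed food tray, 150 by 200 mm, 47 mm high; origin at the centre of its base. Bystander.

How it is judged:
By the outcome, as a careful person would: the job done as asked, in the order asked, and still so for the second after the job is handed in, with the robot touching nothing.
Of pot1, pot2, pot3, pot4, pot5 only 3 to 5 are there at a start; the rules pass over those that are not, and their reading is None.
At some moment in a run one of pot1, pot2, pot3, pot4, pot5 may be knocked a few centimetres aside while the robot is not near it.
It also fails if it takes over 210 s, if anything falls off the work surface, if the arm or the gripper's body presses on something with over 40 N, if the wrist force passes 120 N, or if a joint passes its speed limit or range.

## Working session

There is one attempt and no reset: what is moved stays moved. The work goes in short steps, Python scripts to look and compute and a tool call to move; the robot and the scene stay as the last step left them, time stands still between calls to the robot, and variables do not carry over. Pictures are saved under pics/ and viewed, about 12 in all and at most 16, crops included, and the job is handed in when it is done.

Besides the shell and the picture viewer there is one more tool, called as name(argument=value, ...) on one line, values as JSON. drive_tool: Moves the arm, as the interface text tells. Shifts and turns lie within -1 to 1; 1 stands for 400 mm of shift or 1.5 rad of turn. Its arguments: {"type":"object","properties":{"moves":{"type":"array"},"fingers":{"type":"number"},"grip_force":{"type":"number"}},"required":["moves"]}

```bash
ls; mkdir -p pics; cat > h.py <<'E'
import numpy as np,cv2
from bench import ctrl
from scipy.spatial.transform import Rotation as Ro
def cam(n,save=None):
    c=ctrl.read_camera(n)
    if save: cv2.imwrite('pics/'+save,c['frame'][:,:,::-1])
    return c
def f(c): return 192/np.tan(np.radians(c['fov_y'])/2)
def ray(c,uv):
    d=np.array([(uv[0]-c['cx'])/f(c),(uv[1]-c['cy'])/f(c),1.])
    R=np.array(c['R']);t=np.array(c['t']); return -R.T@t,R.T@d
def at_z(c,uv,z):
    o,d=ray(c,uv); return o+d*(z-o[2])/d[2]
def cloud(c):
    v,u=np.mgrid[:384,:512];Z=c['z_map']
    P=np.stack([(u-c['cx'])/f(c)*Z,(v-c['cy'])/f(c)*Z,Z],-1)
    W=(P-np.array(c['t']))@np.array(c['R']); W[Z==0]=np.nan; return W
def proj(c,X):
    p=np.array(c['R'])@np.array(X)+np.array(c['t']); return p[:2]/p[2]*f(c)+[c['cx'],c['cy']]
def st():
    s=ctrl.read_state(); return s,np.array(s['tool_pos']),Ro.from_quat(s['tool_rot']).as_matrix()
def go(X,ang=None):
    "shift in tool units to world X; ang = wanted world heading of the jaw axis z (mod pi)"
    s,p,R=st(); d=R.T@(np.array(X)-p)/400; print('d',d.round(3),'R',R.round(2).tolist(),'p',p.round(1))
    if ang is not None:
        a=np.arctan2(R[1,2],R[0,2]); e=(ang-a+np.pi/2)%np.pi-np.pi/2
        print('turn',round(e*np.sign(R[2,0])/1.5,3),'q7',s['joint_positions'][6])
E
python3 - <<'E'
from h import *
s,p,R=st();print(s,R.round(3),ctrl.finger_overhang)
for n in('top','side'):
    c=cam(n,n+'0.png');print(n,c['fov_y'],c['cx'],c['cy'],np.array(c['R']).round(3).tolist(),c['t'])
    np.save(n+'0.npy',cloud(c))
    for l in ['warmer','lid_bar','lid_hinge','dial_grip','pot1_mid','jug','plates','foodtray']:
        r=ctrl.landmark_of(n,l);print(l,[(np.round(x['uv']).tolist(),round(x['score'],2)) for x in r[:7]])
    
E
```

```text
pics
{'t': 0.0, 'joint_positions': array([-1.48251612,  0.42673596,  0.07387661,  1.60664456, -0.03411427,
        1.11083081, -0.06708321]), 'qvel': array([-0.00094285, -0.0006858 , -0.00167944, -0.00087181, -0.00089725,
        0.00083907, -0.00088486]), 'tau': array([ 1.61393458e-03, -9.35838890e+01,  3.66768323e+00, -4.54209924e+01,
       -4.89025447e-02,  2.00130563e-02,  1.18473208e-04]), 'tool_pos': array([158.93082465, 655.55886545, 221.75718373]), 'tool_rot': array([-0.43747606,  0.55614033,  0.43682897,  0.55543054]), 'wrist_force': array([-0.57020881,  0.02924699,  0.86465706]), 'ft_torque': array([-0.02835173, -0.00497258, -0.02114898]), 'opening': 1.0021169178991034} [[-0.    -0.972  0.236]
 [-0.001  0.236  0.972]
 [-1.    -0.    -0.001]] 17.0
top 54.36072713686889 260.85852326861885 190.108068530475 [[-0.02, -1.0, -0.021], [-0.993, 0.022, -0.113], [0.113, 0.018, -0.993]] [  34.57237714  573.48424265 1435.38813061]
warmer [([239.0, 185.0], 0.87)]
lid_bar [([293.0, 139.0], 0.72), ([271.0, 182.0], 0.68)]
lid_hinge [([210.0, 184.0], 0.7)]
dial_grip [([232.0, 230.0], 0.74)]
pot1_mid [([337.0, 187.0], 0.74), ([304.0, 198.0], 0.68)]
jug [([385.0, 180.0], 0.65)]
plates [([293.0, 141.0], 0.83), ([303.0, 199.0], 0.71)]
foodtray [([150.0, 235.0], 0.98)]
side 50.15632618030158 258.6207590866029 187.96067560791502 [[0.923, -0.386, -0.012], [-0.287, -0.666, -0.688], [0.257, 0.639, -0.725]] [-522.8387374   224.44227454 1253.18745891]
warmer [([251.0, 183.0], 0.7)]
lid_bar [([265.0, 186.0], 0.94)]
lid_hinge [([241.0, 148.0], 0.69)]
dial_grip [([203.0, 163.0], 0.66)]
pot1_mid [([292.0, 262.0], 0.85)]
jug [([336.0, 328.0], 0.82), ([268.0, 233.0], 0.17)]
plates [([328.0, 206.0], 0.58), ([204.0, 162.0], 0.49)]
foodtray [([177.0, 136.0], 0.61)]
```

```bash
python3 -c "
import cv2
a=cv2.imread('pics/top0.png')[90:290,100:440];cv2.imwrite('pics/t0c.png',cv2.resize(a,None,fx=2.35,fy=2.35,interpolation=2))
a=cv2.imread('pics/side0.png')[90:384,130:440];cv2.imwrite('pics/s0c.png',cv2.resize(a,None,fx=2,fy=2,interpolation=2))"
```

```text
(no output)
```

View pics/t0c.png

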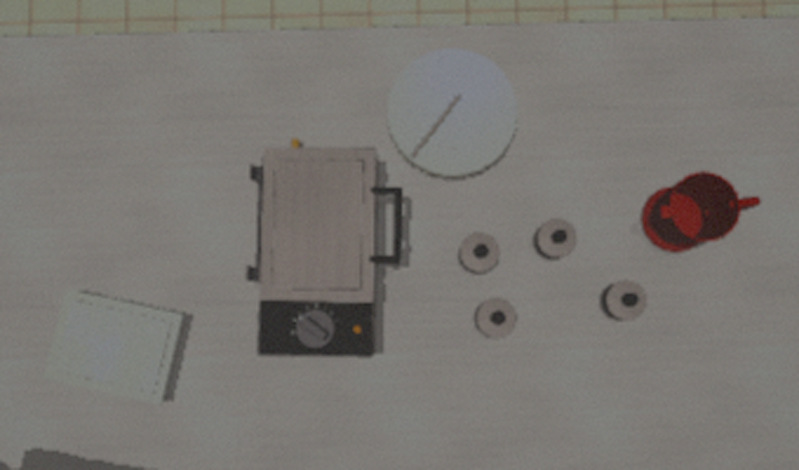

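View pics/s0c.png

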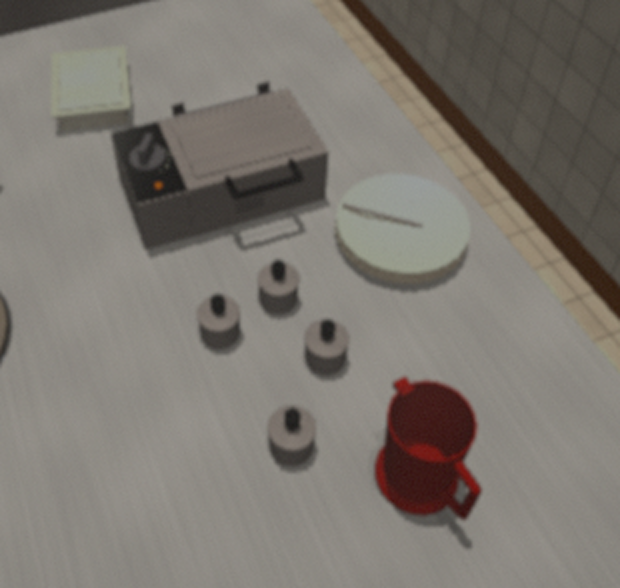

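Four pots lie to the right of the warmer (crop pixels approx. 480,252 / 555,238 / 495,318 / 624,300). The plates are behind, the jug far right and the tray left. The dial points near a corner off 60. Next I measure from depth.

```bash
cat > m.py <<'E'
from h import *
def measure(W):
    """warmer rect from lid/box tops, pots from knobs"""
    z=W[...,2]; out={}
    m=((z>108)&(z<126)&(W[...,0]>300)).astype(np.uint8)
    m=cv2.morphologyEx(m,cv2.MORPH_OPEN,np.ones((5,5),np.uint8))
    n,l,s,c=cv2.connectedComponentsWithStats(m); k=1+np.argmax(s[1:,4])
    P=W[l==k][:,:2].astype(np.float32); out['box']=cv2.minAreaRect(P); out['boxz']=np.median(W[l==k][:,2])
    return out
def pots(W,zmin=66,zmax=95):
    z=W[...,2]
    m=((z>zmin)&(z<zmax)&(W[...,0]>300)).astype(np.uint8)
    n,l,s,c=cv2.connectedComponentsWithStats(m)
    for k in range(1,n):
        P=W[l==k]; e=P.max(0)-P.min(0)
        if s[k,4]>=5 and max(e[:2])<45: print('knob',s[k,4],c[k].round(1),np.median(P,0).round(1),((P.max(0)+P.min(0))/2).round(1),e.round(0))
E
python3 - <<'E'
from m import *
for n in('top','side'):
    W=np.load(n+'0.npy'); print(n,measure(W)); pots(W)
    z=W[...,2]
    m=((z>48)&(z<66)).astype(np.uint8);N,l,s,c=cv2.connectedComponentsWithStats(m)
    for k in range(1,N):
        P=W[l==k];e=P.max(0)-P.min(0)
        if s[k,4]>40 and max(e[:2])<100: print('lid',s[k,4],((P.max(0)+P.min(0))/2).round(1),e.round(0))
    if n=='top':
        m=(z>15)&(z<60);Q=m.astype(np.uint8);N,l,s,c=cv2.connectedComponentsWithStats(Q)
        for k in range(1,N):
            if s[k,4]>200:print('obj',c[k],W[l==k].min(0).round(),W[l==k].max(0).round())
    print(n,'floor',np.nanmedian(z[300:330,300:400]))
E
```

```text
top {'box': ((543.3668212890625, 123.4490966796875), (187.93446350097656, 329.2935791015625), 87.9305419921875), 'boxz': np.float64(119.8753958227153)}
knob 6 [  0.  127.5] [ 842.5 1050.6   68.4] [ 843.4 1049.5   70.8] [21.  7.  9.]
knob 7 [381. 175.] [ 615.  -432.6   84.1] [ 614.7 -433.9   82.3] [22. 10. 23.]
knob 11 [259. 192.] [561.5  28.8  81. ] [561.4  28.8  80.8] [35.  1. 27.]
knob 30 [337.4 190.4] [ 561.6 -265.6   87. ] [ 560.4 -266.9   82.8] [19. 20. 17.]
knob 28 [303.8 196.5] [ 540.4 -140.3   88.5] [ 540.1 -138.9   82.1] [19. 18. 22.]
knob 35 [367.3 217.6] [ 455.2 -372.5   87.1] [ 455.  -374.2   79.5] [22. 19. 26.]
knob 30 [311.1 225. ] [ 432.8 -162.9   87.4] [ 432.9 -164.3   79.5] [15. 21. 26.]
lid 54 [ 597.7 -497.8   57. ] [83. 56. 17.]
lid 193 [ 561.8 -266.7   57.1] [63. 62. 16.]
lid 191 [ 541.4 -139.4   57.2] [63. 62. 16.]
lid 193 [ 456.  -376.3   56.1] [61. 63. 16.]
lid 196 [ 433.4 -163.1   56. ] [61. 61. 14.]
obj [  4.20629371 159.07342657] [ 275. 1027.   15.] [1046. 1073.   60.]
obj [291.56359102 138.03200333] [ 670. -212.   17.] [890.   6.  54.]
obj [147.58106098 237
[... 348 characters left out ...]
.2 -142.6   80.1] [20. 22. 26.]
knob 63 [238.3 241.1] [ 432.5 -170.2   88. ] [ 434.  -167.8   79.8] [21. 18. 27.]
knob 67 [293.3 253.6] [ 560.3 -273.2   87.8] [ 562.4 -268.8   81.7] [23. 22. 22.]
knob 77 [275.5 298.7] [ 456.3 -381.    88.1] [ 457.9 -376.7   81.7] [21. 24. 25.]
knob 28 [362.2 343.6] [ 600.  -567.7   79. ] [ 603.7 -566.2   79.7] [11. 11. 27.]
lid 244 [ 541.7 -142.8   56.6] [65. 67. 16.]
lid 266 [ 434.8 -166.4   56.6] [64. 66. 17.]
lid 286 [ 562.2 -268.9   55.9] [63. 65. 15.]
lid 369 [ 458.3 -376.9   55.8] [63. 64. 15.]
lid 125 [ 610.8 -464.3   57. ] [62. 64. 18.]
lid 94 [ 582.5 -495.5   57.3] [71. 64. 17.]
lid 55 [ 601.5 -551.6   56. ] [11. 39. 16.]
side floor 4.89584374589686
```

```bash
python3 - <<'E'
from m import *
for n in('top','side'):
    W=np.load(n+'0.npy');z=W[...,2];m=(z>110)&(z<124)&(W[...,0]>300)&(W[...,1]<260)&(W[...,1]>-40)
    P=W[m][:,:2]
    for it in range(3):
        if it==0: th=-0.036;c=np.array([585.,120.])
        ex=np.array([np.cos(th),np.sin(th)]);ey=np.array([-ex[1],ex[0]])
        q=np.c_[(P-c)@ex,(P-c)@ey]
        xs=np.arange(-195,115,8.)
        hi=[];lo=[]
        for x in xs:
            s=q[abs(q[:,0]-x)<5]; hi.append(s[:,1].max()); lo.append(s[:,1].min())
        hi=np.array(hi);lo=np.array(lo)
        g=hi<np.median(hi)+4; ph=np.polyfit(xs[g],hi[g],1)
        g=lo>np.percentile(lo,75)-5; pl=np.polyfit(xs[g],lo[g],1)
        ys=np.arange(-80,80,8.);R=[q[abs(q[:,1]-y)<5][:,0] for y in ys]
        xe=np.median([r.max() for r in R]);xb=np.median([r.min() for r in R])
        print(n,'slopes',ph.round(4),pl.round(4),'xends',xb.round(1),xe.round(1),'c',c.round(1),th)
        th+=(ph[0]+pl[0])/2; c=c+ex*((xe-122.5)+(xb+206.5))/2+ey*(ph[1]+pl[1])/2
    b=(z>105)&(z<125)&(W[...,0]>300); B=(W[b][:,:2]-c)@np.c_[ex,ey]; s=(B[:,1]<-112)&(B[:,1]>-145)&(abs(B[:,0])<70)
    print('final',c,th,'bar',s.sum(),np.median(B[s],0),B[s].min(0),B[s].max(0))
E
```

```text
top slopes [2.51000e-02 9.05924e+01] [-2.00000e-04 -9.09962e+01] xends -205.1 121.4 c [585. 120.] -0.036
top slopes [1.00000e-02 9.08011e+01] [-1.10000e-02 -9.08593e+01] xends -205.5 121.6 c [585.1 119.8] -0.02353823414047413
top slopes [1.28000e-02 9.08151e+01] [-1.05000e-02 -9.08294e+01] xends -205.5 121.6 c [585.2 119.8] -0.02403265652691272
final [585.22086553 119.75471232] -0.022897391201003706 bar 125 [  -7.1710346  -125.75886856] [ -62.81065671 -133.1427491 ] [  57.30817361 -114.4341054 ]
side slopes [1.23000e-02 8.82024e+01] [-3.40000e-03 -9.42551e+01] xends -204.7 997.2 c [585. 120.] -0.036Traceback (most recent call last):
  File "<stdin>", line 12, in <module>
    return umr_maximum(a, axis, None, out, keepdims, initial, where)
ValueError: zero-size array to reduction operation maximum which has no identity
```

```bash
cat >> h.py <<'E'
C=np.array([585.,118.5]);TH=-0.027
def w(x,y,z): 
    c,s=np.cos(TH),np.sin(TH); return [C[0]+c*x-s*y,C[1]+s*x+c*y,z]
E
python3 -c "
from h import *
print(w(0,-126,114)); go(w(0,-126,260),np.pi/2+TH); go(w(0,-126,116))"
```

```text
[np.float64(581.5984133279339), np.float64(-7.454075789997447), 114]
d [-0.094 -1.418 -1.363] R [[-0.0, -0.97, 0.24], [-0.0, 0.24, 0.97], [-1.0, 0.0, -0.0]] p [159.  656.  222.5]
turn -0.141 q7 -0.06709084362571749
d [ 0.266 -1.418 -1.363] R [[-0.0, -0.97, 0.24], [-0.0, 0.24, 0.97], [-1.0, 0.0, -0.0]] p [159.  656.  222.5]
```

drive_tool(moves=[{"dx":-0.1,"dy":-0.1,"dz":-0.1},{"dx":-0.1,"dy":-0.2,"dz":-0.2},{"dx":-0.1,"dy":-0.3,"dz":-0.29},{"dx":-0.1,"dy":-0.4,"dz":-0.38},{"dx":-0.1,"dy":-0.5,"dz":-0.48},{"dx":-0.1,"dy":-0.6,"dz":-0.58},{"dx":-0.1,"dy":-0.7,"dz":-0.67},{"dx":-0.1,"dy":-0.8,"dz":-0.77,"turn":-0.05},{"dx":-0.1,"dy":-0.9,"dz":-0.86,"turn":-0.1},{"dx":-0.1,"dy":-1.0,"dz":-0.96,"turn":-0.14},{"dx":-0.1,"dy":-1.0,"dz":-0.96,"turn":-0.14},{"dx":-0.1,"dy":-1.0,"dz":-0.96,"turn":-0.14}], fingers=24)

```text
schema error: expected keys dx, dy, dz, turn
```

```bash
python3 -c "
from h import *
go(w(0,-126,200),np.pi/2+TH); go(w(0,-126,114))"
```

```text
d [ 0.056 -1.418 -1.363] R [[-0.0, -0.97, 0.24], [-0.0, 0.24, 0.97], [-1.0, 0.0, -0.0]] p [159.  656.  222.5]
turn -0.141 q7 -0.06709084362571749
d [ 0.271 -1.418 -1.363] R [[-0.0, -0.97, 0.24], [-0.0, 0.24, 0.97], [-1.0, 0.0, -0.0]] p [159.  656.  222.5]
```

drive_tool(moves=[{"dx":-0.1,"dy":-0.5,"dz":-0.48,"turn":0},{"dx":-0.1,"dy":-0.5,"dz":-0.48,"turn":0},{"dx":-0.1,"dy":-0.5,"dz":-0.48,"turn":0},{"dx":-0.1,"dy":-0.5,"dz":-0.48,"turn":0},{"dx":-0.1,"dy":-0.5,"dz":-0.48,"turn":0},{"dx":-0.1,"dy":-0.5,"dz":-0.48,"turn":0},{"dx":-0.1,"dy":-1,"dz":-0.96,"turn":-0.14},{"dx":-0.1,"dy":-1,"dz":-0.96,"turn":-0.14},{"dx":-0.1,"dy":-1,"dz":-0.96,"turn":-0.14},{"dx":-0.1,"dy":-1,"dz":-0.96,"turn":-0.14},{"dx":-0.1,"dy":-1,"dz":-0.96,"turn":-0.14},{"dx":-0.1,"dy":-1,"dz":-0.96,"turn":-0.14},{"dx":-0.1,"dy":-1,"dz":-0.96,"turn":-0.14}], fingers=24)

```text
t: 2.2
tool_pos: [459.4, 184.4, 262.9]
tool_rot: [-0.492, 0.508, 0.491, 0.509]
wrist_force: [0.3, 0.6, 0.2]
opening: 0.254
```

```bash
python3 -c "
from h import *
go(w(0,-126,200),np.pi/2+TH); go(w(0,-126,114))"
```

```text
d [ 0.158 -0.322 -0.469] R [[0.0, -1.0, 0.03], [-0.0, 0.03, 1.0], [-1.0, -0.0, -0.0]] p [459.4 184.4 262.9]
turn -0.005 q7 1.06595862519768
d [ 0.373 -0.321 -0.469] R [[0.0, -1.0, 0.03], [-0.0, 0.03, 1.0], [-1.0, -0.0, -0.0]] p [459.4 184.4 262.9]
```

drive_tool(moves=[{"dx":0,"dy":-0.32,"dz":-0.469,"turn":0},{"dx":0,"dy":-0.32,"dz":-0.469,"turn":0},{"dx":0,"dy":-0.32,"dz":-0.469,"turn":0},{"dx":0,"dy":-0.32,"dz":-0.469,"turn":0},{"dx":0,"dy":-0.32,"dz":-0.469,"turn":0},{"dx":0,"dy":-0.32,"dz":-0.469,"turn":0},{"dx":0.15,"dy":-0.32,"dz":-0.469,"turn":0},{"dx":0.15,"dy":-0.32,"dz":-0.469,"turn":0},{"dx":0.15,"dy":-0.32,"dz":-0.469,"turn":0}])

```text
t: 3.1
tool_pos: [579.7, -6.6, 201.9]
tool_rot: [-0.491, 0.509, 0.492, 0.507]
wrist_force: [0.2, 0.3, 1.3]
opening: 0.258
```

```bash
python3 -c "
from h import *
go(w(0,-126,114),np.pi/2+TH)
c=cam('side','s1.png');cv2.imwrite('pics/s1c.png',cv2.resize(c['frame'][60:260,150:400,::-1],None,fx=3,fy=3))
W=cloud(c);u,v=proj(c,w(0,-126,114));print(u,v)
"
```

```text
d [ 0.22  -0.005 -0.002] R [[-0.0, -1.0, 0.03], [-0.0, 0.03, 1.0], [-1.0, 0.0, -0.0]] p [579.7  -6.6 201.9]
turn -0.004 q7 1.6234992270079094
263.3669291016206 182.90059848497583
```

View pics/s1c.png

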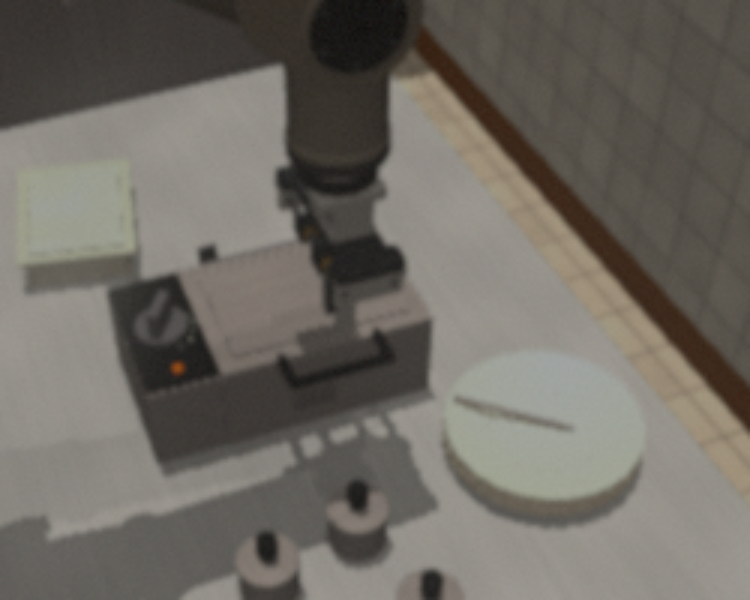

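The gripper is right above the bar (crop 340,360). Descend and close.

drive_tool(moves=[{"dx":0.1,"dy":-0.005,"dz":-0.002,"turn":0},{"dx":0.15,"dy":-0.005,"dz":-0.002,"turn":0},{"dx":0.19,"dy":-0.005,"dz":-0.002,"turn":0},{"dx":0.22,"dy":-0.005,"dz":-0.002,"turn":0},{"dx":0.22,"dy":-0.005,"dz":-0.002,"turn":0},{"dx":0.22,"dy":-0.005,"dz":-0.002,"turn":0}])

```text
t: 3.75
tool_pos: [583.3, -7.5, 116.6]
tool_rot: [-0.492, 0.508, 0.491, 0.508]
wrist_force: [-0.4, 0.6, 0.2]
opening: 0.254
```

drive_tool(moves=[{"dx":0,"dy":0,"dz":0,"turn":0},{"dx":0,"dy":0,"dz":0,"turn":0},{"dx":0,"dy":0,"dz":0,"turn":0},{"dx":0,"dy":0,"dz":0,"turn":0}], fingers=0, grip_force=12)

```text
t: 4.15
tool_pos: [584.0, -10.0, 117.8]
tool_rot: [-0.492, 0.508, 0.49, 0.509]
wrist_force: [0.0, -11.8, 4.1]
opening: 0.12
```

```bash
python3 -c "
from h import *
go(w(0,-126,114));s,p,R=st();print(s['wrist_force'],s['opening']*94)
for t in np.r_[np.arange(.1,1.75,.1),1.75]:
    print(round(t,2),(R.T@(np.array(w(0,90-216*np.cos(t)+6*np.sin(t),108+216*np.sin(t)+6*np.cos(t)))-np.array(w(0,-126,114)))/400).round(3))"
```

```text
d [0.01  0.006 0.006] R [[0.0, -1.0, 0.03], [-0.0, 0.03, 1.0], [-1.0, -0.0, -0.0]] p [584.  -10.  117.8]
[ 1.04517634e-02 -1.18360860e+01  4.11341081e+00] 11.239473124027498
0.1 [-0.054 -0.     0.004]
0.2 [-0.107 -0.     0.014]
0.3 [-0.159 -0.     0.028]
0.4 [-0.209 -0.     0.048]
0.5 [-0.257 -0.     0.073]
0.6 [-0.303 -0.     0.102]
0.7 [-0.345  0.     0.136]
0.8 [-0.383  0.     0.174]
0.9 [-0.418  0.     0.215]
1.0 [-0.448  0.001  0.26 ]
1.1 [-0.474  0.001  0.307]
1.2 [-0.494  0.001  0.357]
1.3 [-0.51   0.002  0.409]
1.4 [-0.521  0.002  0.462]
1.5 [-0.526  0.003  0.516]
1.6 [-0.526  0.003  0.57 ]
1.7 [-0.52   0.003  0.623]
1.75 [-0.515  0.004  0.65 ]
```

drive_tool(moves=[{"dx":-0.054,"dy":0,"dz":0.002,"turn":0},{"dx":-0.107,"dy":0,"dz":0.012,"turn":0},{"dx":-0.159,"dy":0,"dz":0.026,"turn":0},{"dx":-0.209,"dy":0,"dz":0.046,"turn":0},{"dx":-0.257,"dy":0,"dz":0.071,"turn":0},{"dx":-0.303,"dy":0,"dz":0.1,"turn":0},{"dx":-0.345,"dy":0,"dz":0.134,"turn":0},{"dx":-0.383,"dy":0,"dz":0.172,"turn":0},{"dx":-0.418,"dy":0,"dz":0.213,"turn":0},{"dx":-0.448,"dy":0,"dz":0.258,"turn":0},{"dx":-0.448,"dy":0,"dz":0.258,"turn":0}])

```text
t: 5.25
tool_pos: [587.8, 94.6, 299.8]
tool_rot: [-0.493, 0.507, 0.49, 0.509]
wrist_force: [-1.8, -5.3, 8.1]
opening: 0.122
```

```bash
python3 -c "
from h import *
s,p,R=st();print(s['wrist_force'],s['opening']*94,p,s['joint_positions'])
for t in np.r_[np.arange(1,1.75,.1),1.75]:
    go(np.array(w(0,-2+90-216*np.cos(t)+6*np.sin(t),108+216*np.sin(t)+6*np.cos(t))))"
```

```text
[-1.8465285  -5.31958084  8.05319753] 11.469178566711653 [587.78016191  94.62691979 299.80265723] [-0.70237901  0.2502336   0.52975859  1.72464766 -0.13183296  1.19724104
  1.39872374]
d [0.017 0.009 0.   ] R [[0.01, -1.0, 0.03], [-0.0, 0.03, 1.0], [-1.0, -0.01, -0.0]] p [587.8  94.6 299.8]
d [-0.009  0.009  0.048] R [[0.01, -1.0, 0.03], [-0.0, 0.03, 1.0], [-1.0, -0.01, -0.0]] p [587.8  94.6 299.8]
d [-0.029  0.009  0.098] R [[0.01, -1.0, 0.03], [-0.0, 0.03, 1.0], [-1.0, -0.01, -0.0]] p [587.8  94.6 299.8]
d [-0.045  0.009  0.149] R [[0.01, -1.0, 0.03], [-0.0, 0.03, 1.0], [-1.0, -0.01, -0.0]] p [587.8  94.6 299.8]
d [-0.056  0.01   0.202] R [[0.01, -1.0, 0.03], [-0.0, 0.03, 1.0], [-1.0, -0.01, -0.0]] p [587.8  94.6 299.8]
d [-0.061  0.01   0.256] R [[0.01, -1.0, 0.03], [-0.0, 0.03, 1.0], [-1.0, -0.01, -0.0]] p [587.8  94.6 299.8]
d [-0.06  0.01  0.31] R [[0.01, -1.0, 0.03], [-0.0, 0.03, 1.0], [-1.0, -0.01, -0.0]] p [587.8  94.6 299.8]
d [-0.055  0.011  0.364] R [[0.01, -1.0, 0.03], [-0.0, 0.03, 1.0], [-1.0, -0.01, -0.0]] p [587.8  94.6 299.8]
d [-0.05   0.011  0.39 ] R [[0.01, -1.0, 0.03], [-0.0, 0.03, 1.0], [-1.0, -0.01, -0.0]] p [587.8  94.6 299.8]
```

drive_tool(moves=[{"dx":-0.014,"dy":0,"dz":0.048,"turn":0},{"dx":-0.036,"dy":0,"dz":0.098,"turn":0},{"dx":-0.052,"dy":0,"dz":0.149,"turn":0},{"dx":-0.062,"dy":0,"dz":0.202,"turn":0},{"dx":-0.066,"dy":0,"dz":0.256,"turn":0},{"dx":-0.066,"dy":0,"dz":0.31,"turn":0},{"dx":-0.06,"dy":0,"dz":0.355,"turn":0},{"dx":-0.058,"dy":0,"dz":0.375,"turn":0},{"dx":-0.058,"dy":0,"dz":0.375,"turn":0},{"dx":-0.058,"dy":0,"dz":0.375,"turn":0}])

```text
t: 6.25
tool_pos: [593.2, 245.9, 323.4]
tool_rot: [-0.494, 0.506, 0.49, 0.51]
wrist_force: [2.3, 0.5, 4.6]
opening: 0.125
```

```bash
python3 -c "
from h import *
s,p,R=st();print(s['wrist_force'],s['opening']*94,p,s['joint_positions'])
c=cam('side');W=cloud(c);cv2.imwrite('pics/s2c.png',cv2.resize(c['frame'][30:260,150:400,::-1],None,fx=2.6,fy=2.6))"
```

```text
[2.32677714 0.46784058 4.62967268] 11.746244204693252 [593.18861864 245.85582151 323.41603347] [-0.85523196  0.31771673  0.47108012  1.58491423 -0.14530975  1.26784205
  1.17614595]
```

View pics/s2c.png

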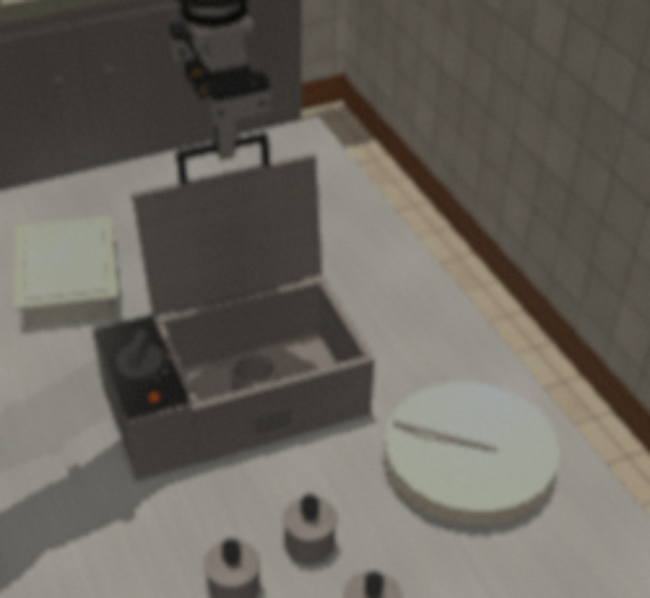

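The lid is open past upright, with the bar still in the jaws (crop 225,150). The empty pot shows in the well at 255,368. Release now.

drive_tool(moves=[{"dx":0,"dy":0,"dz":0.01,"turn":0},{"dx":0,"dy":0,"dz":0.01,"turn":0},{"dx":0,"dy":0,"dz":0.01,"turn":0},{"dx":-0.06,"dy":0,"dz":0.01,"turn":0},{"dx":-0.15,"dy":0,"dz":0.01,"turn":0},{"dx":-0.15,"dy":0,"dz":0.01,"turn":0},{"dx":-0.15,"dy":-0.1,"dz":-0.4,"turn":0},{"dx":-0.15,"dy":-0.1,"dz":-0.4,"turn":0},{"dx":-0.15,"dy":-0.1,"dz":-0.4,"turn":0},{"dx":-0.15,"dy":-0.1,"dz":-0.8,"turn":0},{"dx":-0.15,"dy":-0.1,"dz":-0.8,"turn":0},{"dx":-0.15,"dy":-0.1,"dz":-0.8,"turn":0},{"dx":-0.15,"dy":-0.1,"dz":-0.8,"turn":0}], fingers=30)

```text
t: 7.6
tool_pos: [621.2, -80.1, 383.9]
tool_rot: [-0.493, 0.508, 0.488, 0.511]
wrist_force: [1.5, -0.6, 0.6]
opening: 0.32
```

```bash
python3 - <<'E'
from h import *
for n in('top','side'):
    c=cam(n);W=cloud(c);cv2.imwrite(f'pics/{n}3.png',cv2.resize(c['frame'][60:260,170:400,::-1],None,fx=3,fy=3))
    for l in('empty_mid','lid_bar','well_floor'):
        print(n,l,[(np.round(x['uv'],1).tolist(),round(x['score'],2),at_z(c,x['uv'],{'e':39,'l':319,'w':12}[l[0]]).round(1).tolist()) for x in ctrl.landmark_of(n,l)[:3]])
    # rim of empty pot & steel: points inside well
    ex=np.array([np.cos(TH),np.sin(TH)]);ey=np.array([-ex[1],ex[0]])
    q=np.stack([(W[...,:2]-C)@ex,(W[...,:2]-C)@ey,W[...,2]],-1)
    m=(abs(q[...,0])<100)&(abs(q[...,1])<68)&(q[...,2]>25)&(q[...,2]<75)
    k,l,s,cc=cv2.connectedComponentsWithStats(m.astype(np.uint8))
    for i in range(1,k):
        if s[i,4]>8:
            P=W[l==i]; print(s[i,4],cc[i],P.min(0).round(1),P.max(0).round(1))
    m=(abs(q[...,0])<70)&(q[...,2]>305)&(q[...,2]<335)
    if m.sum(): print('bar',m.sum(),np.median(W[m],0),W[m].min(0),W[m].max(0))
E
```

```text
top empty_mid []
top lid_bar [([188.1, 174.7], 0.8, [595.9, 248.0, 319.0])]
top well_floor [([237.6, 186.0], 0.76, [595.0, 115.4, 12.0])]
78 [238.62820513 191.64102564] [536.7  77.4  25.5] [596.  137.   72.7]
bar 153 [587.31020685 250.09349631 324.66411382] [529.08432165 240.70757842 306.27190566] [649.15373885 257.90419728 332.38249635]
side empty_mid [([248.5, 176.9], 0.77, [573.6, 107.5, 39.0])]
side lid_bar [([235.5, 85.3], 0.66, [594.9, 252.6, 319.0])]
side well_floor [([251.2, 181.3], 0.9, [583.5, 108.5, 12.0])]
181 [246.61878453 171.8839779 ] [538.   75.6  26.3] [598.6 143.3  72. ]
bar 165 [588.59095869 247.44274018 323.40230024] [529.78449696 238.26806298 305.27937137] [650.52913873 257.19741468 331.32926423]
```

View pics/top3.png

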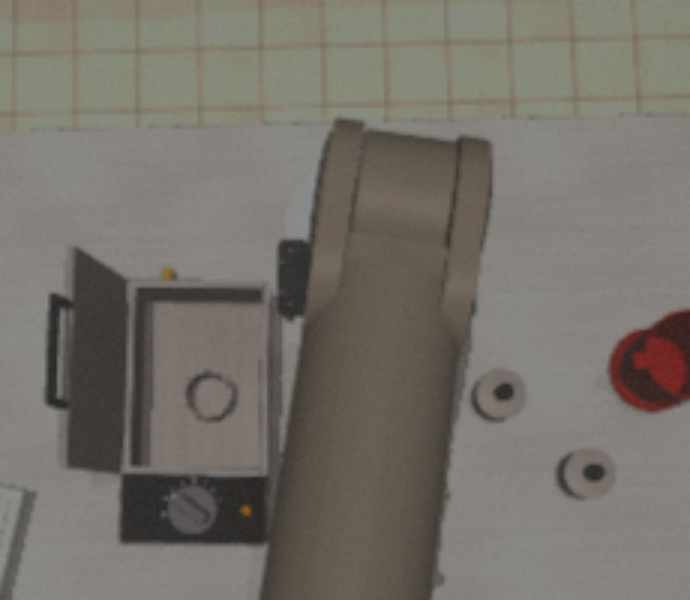

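Lid rests on its stop (measured bar y about 249, as expected for 1.75). The empty pot is at about (567,107).

```bash
sed -i 's/118.5/116.5/' h.py; python3 -c "
from h import *
go([567,107,220],TH)"
```

```text
d [0.408 0.155 0.448] R [[0.01, -1.0, 0.03], [-0.0, 0.03, 1.0], [-1.0, -0.01, -0.0]] p [622.3 -73.9 383.6]
turn 1.045 q7 1.7057730135833664
```

drive_tool(moves=[{"dx":0,"dy":0.155,"dz":0.25,"turn":-0.3},{"dx":0,"dy":0.155,"dz":0.448,"turn":-0.3},{"dx":0,"dy":0.155,"dz":0.448,"turn":-0.3},{"dx":0,"dy":0.155,"dz":0.448,"turn":-0.3},{"dx":0,"dy":0.155,"dz":0.448,"turn":-0.3}], fingers=84)

```text
t: 8.5
tool_pos: [564.2, 114.7, 382.8]
tool_rot: [0.597, -0.38, -0.593, -0.384]
wrist_force: [0.3, -0.0, -0.3]
opening: 0.709
```

```bash
python3 -c "
from h import *
go([567,107,220],TH)"
```

```text
d [ 0.407  0.004 -0.02 ] R [[0.01, -0.91, -0.42], [0.0, -0.42, 0.91], [-1.0, -0.01, -0.0]] p [564.2 114.7 382.8]
turn -0.743 q7 1.7582897490340408
```

drive_tool(moves=[{"dx":0,"dy":0.004,"dz":-0.02,"turn":1},{"dx":0,"dy":0.004,"dz":-0.02,"turn":1},{"dx":0,"dy":0.004,"dz":-0.02,"turn":1},{"dx":0,"dy":0.004,"dz":-0.02,"turn":1},{"dx":0,"dy":0.004,"dz":-0.02,"turn":1},{"dx":0,"dy":0.004,"dz":-0.02,"turn":1},{"dx":0,"dy":0.004,"dz":-0.02,"turn":1},{"dx":0,"dy":0.004,"dz":-0.02,"turn":1},{"dx":0,"dy":0.004,"dz":-0.02,"turn":1},{"dx":0,"dy":0.004,"dz":-0.02,"turn":1},{"dx":0,"dy":0.004,"dz":-0.02,"turn":1}])

```text
t: 9.6
tool_pos: [565.9, 107.5, 382.8]
tool_rot: [-0.174, 0.683, 0.174, 0.688]
wrist_force: [-1.0, 0.9, -0.1]
opening: 0.894
```

```bash
python3 -c "
from h import *
go([567,107,220],TH)"
```

```text
d [ 0.407 -0.002 -0.001] R [[0.01, -0.48, 0.88], [0.0, 0.88, 0.48], [-1.0, -0.0, 0.01]] p [565.9 107.5 382.8]
turn 0.35 q7 0.3008159848024625
```

drive_tool(moves=[{"dx":0.3,"dy":-0.002,"dz":-0.001,"turn":0.35},{"dx":0.3,"dy":-0.002,"dz":-0.001,"turn":0.35},{"dx":0.3,"dy":-0.002,"dz":-0.001,"turn":0.35},{"dx":0.3,"dy":-0.002,"dz":-0.001,"turn":0.35},{"dx":0.3,"dy":-0.002,"dz":-0.001,"turn":0.35},{"dx":0.3,"dy":-0.002,"dz":-0.001,"turn":0.35}])

```text
t: 10.2
tool_pos: [566.9, 107.1, 263.1]
tool_rot: [0.008, 0.705, -0.007, 0.709]
wrist_force: [0.1, 0.4, 0.5]
opening: 0.891
```

```bash
python3 -c "
from h import *
go([567,107,54],TH)"
```

```text
d [ 0.523 -0.001 -0.003] R [[0.01, 0.02, 1.0], [0.0, 1.0, -0.02], [-1.0, 0.0, 0.01]] p [566.9 107.1 263.1]
turn 0.004 q7 -0.1393779480431873
```

drive_tool(moves=[{"dx":0.1,"dy":0,"dz":-0.003,"turn":0},{"dx":0.2,"dy":0,"dz":-0.003,"turn":0},{"dx":0.3,"dy":0,"dz":-0.003,"turn":0},{"dx":0.37,"dy":0,"dz":-0.003,"turn":0},{"dx":0.43,"dy":0,"dz":-0.003,"turn":0},{"dx":0.48,"dy":0,"dz":-0.003,"turn":0},{"dx":0.52,"dy":0,"dz":-0.003,"turn":0},{"dx":0.523,"dy":0,"dz":-0.003,"turn":0},{"dx":0.523,"dy":0,"dz":-0.003,"turn":0}])

```text
t: 11.1
tool_pos: [567.5, 107.4, 54.4]
tool_rot: [0.008, 0.705, -0.006, 0.71]
wrist_force: [0.2, -0.3, -0.0]
opening: 0.894
```

drive_tool(moves=[{"dx":0,"dy":0,"dz":0,"turn":0},{"dx":0,"dy":0,"dz":0,"turn":0},{"dx":0,"dy":0,"dz":0,"turn":0},{"dx":0,"dy":0,"dz":0,"turn":0},{"dx":0,"dy":0,"dz":0,"turn":0}], fingers=0, grip_force=15)

```text
t: 11.6
tool_pos: [568.0, 107.6, 55.1]
tool_rot: [0.008, 0.704, -0.006, 0.71]
wrist_force: [-0.9, -0.7, 8.0]
opening: 0.66
```

drive_tool(moves=[{"dx":-0.05,"dy":0,"dz":0,"turn":0},{"dx":-0.12,"dy":0,"dz":0,"turn":0},{"dx":-0.2,"dy":0,"dz":0,"turn":0},{"dx":-0.3,"dy":0,"dz":0,"turn":0},{"dx":-0.35,"dy":0,"dz":0,"turn":0},{"dx":-0.4,"dy":0,"dz":0,"turn":0},{"dx":-0.4,"dy":0,"dz":0,"turn":0}])

```text
t: 12.3
tool_pos: [567.8, 107.5, 217.4]
tool_rot: [0.008, 0.703, -0.005, 0.711]
wrist_force: [-0.9, -0.9, -1.5]
opening: 0.659
```

```bash
python3 -c "
from h import *
go([690,-330,200],TH); go([690,-330,44],TH)"
```

```text
d [ 0.043 -1.088  0.326] R [[0.01, 0.02, 1.0], [0.0, 1.0, -0.02], [-1.0, 0.0, 0.01]] p [567.8 107.5 217.4]
turn 0.005 q7 -0.0998513186282384
d [ 0.433 -1.089  0.322] R [[0.01, 0.02, 1.0], [0.0, 1.0, -0.02], [-1.0, 0.0, 0.01]] p [567.8 107.5 217.4]
turn 0.005 q7 -0.0998513186282384
```

drive_tool(moves=[{"dx":0,"dy":-0.5,"dz":0.16,"turn":0},{"dx":0,"dy":-0.5,"dz":0.16,"turn":0},{"dx":0,"dy":-0.5,"dz":0.16,"turn":0},{"dx":0,"dy":-1,"dz":0.32,"turn":0},{"dx":0,"dy":-1,"dz":0.32,"turn":0},{"dx":0,"dy":-1,"dz":0.32,"turn":0},{"dx":0,"dy":-1,"dz":0.32,"turn":0},{"dx":0,"dy":-1,"dz":0.32,"turn":0},{"dx":0,"dy":-1,"dz":0.32,"turn":0},{"dx":0,"dy":-1,"dz":0.32,"turn":0},{"dx":0.2,"dy":-1,"dz":0.32,"turn":0},{"dx":0.3,"dy":-1,"dz":0.32,"turn":0},{"dx":0.37,"dy":-1,"dz":0.32,"turn":0},{"dx":0.4,"dy":-1,"dz":0.32,"turn":0},{"dx":0.4,"dy":-1,"dz":0.32,"turn":0}])

```text
t: 13.8
tool_pos: [688.6, -293.3, 55.3]
tool_rot: [0.009, 0.704, -0.005, 0.71]
wrist_force: [1.0, -0.3, -0.7]
opening: 0.667
```

```bash
python3 -c "
from h import *
s,p,R=st();print(p,s['wrist_force'],R[:,0])"
```

```text
[ 688.64774423 -293.26500786   55.30242043] [ 0.98063451 -0.29272087 -0.7048191 ] [ 0.00804049  0.00515164 -0.9999544 ]
```

drive_tool(moves=[{"dx":0.015,"dy":0,"dz":0,"turn":0},{"dx":0.024,"dy":0,"dz":0,"turn":0},{"dx":0.03,"dy":0,"dz":0,"turn":0},{"dx":0.03,"dy":0,"dz":0,"turn":0}])

```text
t: 14.2
tool_pos: [689.1, -293.2, 44.0]
tool_rot: [0.009, 0.704, -0.005, 0.71]
wrist_force: [-1.0, -0.3, -0.4]
opening: 0.666
```

drive_tool(moves=[{"dx":0,"dy":0,"dz":0,"turn":0},{"dx":0,"dy":0,"dz":0,"turn":0},{"dx":0,"dy":0,"dz":0,"turn":0},{"dx":-0.1,"dy":0,"dz":0,"turn":0},{"dx":-0.2,"dy":0,"dz":0,"turn":0},{"dx":-0.3,"dy":0,"dz":0,"turn":0},{"dx":-0.4,"dy":0,"dz":0,"turn":0},{"dx":-0.45,"dy":0.3,"dz":0,"turn":0},{"dx":-0.45,"dy":0.6,"dz":0.1,"turn":0},{"dx":-0.45,"dy":0.9,"dz":0.1,"turn":0},{"dx":-0.45,"dy":0.9,"dz":0.1,"turn":0},{"dx":-0.45,"dy":0.9,"dz":0.1,"turn":0},{"dx":-0.45,"dy":0.9,"dz":0.1,"turn":0}], fingers=84)

```text
t: 15.5
tool_pos: [726.0, 4.0, 224.2]
tool_rot: [0.009, 0.704, -0.005, 0.71]
wrist_force: [1.1, -0.6, -0.4]
opening: 0.896
```

```bash
python3 - <<'E'
from m import *
for n in('top','side'):
    c=cam(n,n+'4.png');W=cloud(c);print(n);pots(W)
    P=W[(W[...,2]>25)&(W[...,2]<62)&(abs(W[...,0]-689)<60)&(abs(W[...,1]+293)<50)];print(len(P),P.min(0),P.max(0))
    if n=='side':cv2.imwrite('pics/s4c.png',cv2.resize(c['frame'][60:384,100:440,::-1],None,fx=1.8,fy=1.8))
go([541,-141,200],TH)
E
```

```text
top
knob 5 [  0. 122.] [ 864.3 1050.1   71.2] [ 863.6 1051.1   70. ] [16.  5.  8.]
knob 30 [337.4 190.4] [ 561.5 -266.1   86.9] [ 560.1 -266.4   85.3] [20. 19. 15.]
knob 27 [303.8 196.6] [ 538.6 -140.3   87.7] [ 539.9 -138.8   83.6] [19. 19. 22.]
knob 34 [367.3 217.5] [ 456.5 -372.1   87.8] [ 456.5 -373.8   81.8] [19. 17. 24.]
knob 26 [311.3 225. ] [ 432.7 -164.6   88.7] [ 432.8 -164.8   86. ] [15. 20. 17.]
100 [ 655.37689473 -323.45771814   25.16993783] [ 715.32016517 -261.30947582   59.54549856]
side
knob 58 [268.9 223.7] [ 540.2 -146.9   86.3] [ 541.8 -142.9   81.3] [21. 22. 24.]
knob 62 [238.3 241. ] [ 432.5 -169.7   86.6] [ 433.8 -167.7   81.2] [21. 22. 23.]
knob 68 [293.3 253.6] [ 560.1 -272.9   87.9] [ 561.5 -269.7   80.8] [21. 20. 26.]
knob 76 [275.5 298.7] [ 456.  -380.4   88.1] [ 458.  -377.8   79.8] [21. 20. 27.]
knob 30 [362.5 343.4] [ 600.1 -568.6   82. ] [ 603.1 -566.7   80.1] [10. 10. 28.]
288 [ 656.74958806 -325.207567     25.41072783] [ 718.16707243 -262.00097899   61.44894683]
d [ 0.051 -0.386 -0.462] R [[0.01, 0.01, 1.0], [0.01, 1.0, -0.01], [-1.0, 0.01, 0.01]] p [726.9  11.6 223.2]
turn 0.012 q7 0.18565327944466478
```

View pics/s4c.png

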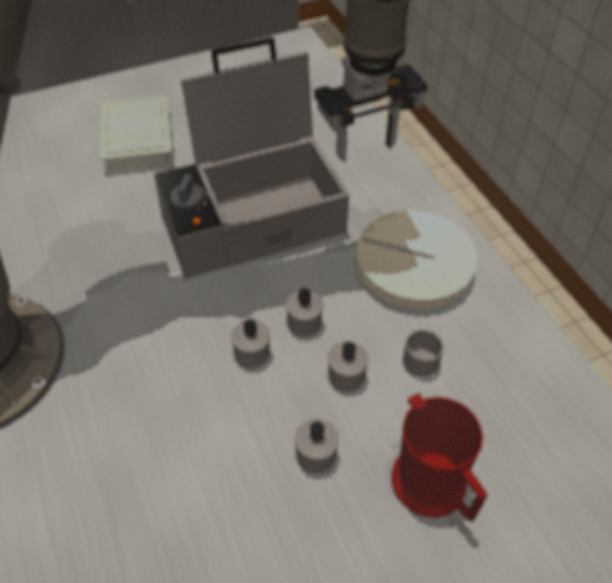

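The empty pot stands upright on the counter (crop 423,352), the well is clear, and the four pots haven't moved. Next is the nearest pot.

drive_tool(moves=[{"dx":0,"dy":-0.383,"dz":-0.462,"turn":0},{"dx":0,"dy":-0.383,"dz":-0.462,"turn":0},{"dx":0,"dy":-0.383,"dz":-0.462,"turn":0},{"dx":0,"dy":-0.383,"dz":-0.462,"turn":0},{"dx":0,"dy":-0.383,"dz":-0.462,"turn":0.01},{"dx":0.1,"dy":-0.383,"dz":-0.462,"turn":0.01},{"dx":0.15,"dy":-0.383,"dz":-0.462,"turn":0.01},{"dx":0.15,"dy":-0.383,"dz":-0.462,"turn":0.01}], fingers=50)

```text
t: 16.4
tool_pos: [539.8, -139.3, 158.6]
tool_rot: [0.012, 0.705, -0.006, 0.709]
wrist_force: [0.3, -0.3, -0.2]
opening: 0.533
```

```bash
python3 -c "
from h import *
go([541,-141,78],TH)"
```

```text
d [ 0.201 -0.006  0.002] R [[0.01, 0.02, 1.0], [0.01, 1.0, -0.02], [-1.0, 0.01, 0.01]] p [ 539.8 -139.3  158.6]
turn 0.002 q7 0.42444188049264314
```

drive_tool(moves=[{"dx":0.1,"dy":-0.006,"dz":0.002,"turn":0},{"dx":0.16,"dy":-0.006,"dz":0.002,"turn":0},{"dx":0.2,"dy":-0.006,"dz":0.002,"turn":0},{"dx":0.2,"dy":-0.006,"dz":0.002,"turn":0},{"dx":0.2,"dy":-0.006,"dz":0.002,"turn":0}])

```text
t: 16.9
tool_pos: [541.6, -141.4, 79.7]
tool_rot: [0.012, 0.705, -0.006, 0.709]
wrist_force: [-0.3, -0.2, 0.7]
opening: 0.534
```

drive_tool(moves=[{"dx":0,"dy":0,"dz":0,"turn":0},{"dx":0,"dy":0,"dz":0,"turn":0},{"dx":0,"dy":0,"dz":0,"turn":0},{"dx":0,"dy":0,"dz":0,"turn":0},{"dx":0,"dy":0,"dz":0,"turn":0},{"dx":0,"dy":0,"dz":0,"turn":0}], fingers=0, grip_force=30)

```text
t: 17.5
tool_pos: [542.1, -141.4, 80.0]
tool_rot: [0.012, 0.704, -0.006, 0.71]
wrist_force: [0.1, 1.0, 6.4]
opening: 0.226
```

drive_tool(moves=[{"dx":-0.05,"dy":0,"dz":0,"turn":0},{"dx":-0.12,"dy":0,"dz":0,"turn":0},{"dx":-0.2,"dy":0,"dz":0,"turn":0},{"dx":-0.3,"dy":0,"dz":0,"turn":0},{"dx":-0.35,"dy":0,"dz":0,"turn":0},{"dx":-0.37,"dy":0,"dz":0,"turn":0},{"dx":-0.37,"dy":0,"dz":0,"turn":0}])

```text
t: 18.2
tool_pos: [541.0, -142.5, 228.2]
tool_rot: [0.012, 0.704, -0.005, 0.71]
wrist_force: [0.6, 0.7, -2.9]
opening: 0.228
```

```bash
python3 -c "
from h import *
for x in(-58,58):
  for y in (38,-38): print(np.round(w(x,y,0),1))
go(w(58,38,225),TH);go(w(58,38,90),TH)"
```

```text
[528.  156.1   0. ]
[526.   80.1   0. ]
[644.  152.9   0. ]
[642.   76.9   0. ]
d [0.017 0.744 0.239] R [[0.01, 0.02, 1.0], [0.01, 1.0, -0.02], [-1.0, 0.01, 0.01]] p [ 541.  -142.5  228.2]
turn 0.002 q7 0.3628876906453992
d [0.354 0.741 0.237] R [[0.01, 0.02, 1.0], [0.01, 1.0, -0.02], [-1.0, 0.01, 0.01]] p [ 541.  -142.5  228.2]
turn 0.002 q7 0.3628876906453992
```

drive_tool(moves=[{"dx":0,"dy":0.1,"dz":0.03,"turn":0},{"dx":0,"dy":0.2,"dz":0.06,"turn":0},{"dx":0,"dy":0.3,"dz":0.1,"turn":0},{"dx":0,"dy":0.4,"dz":0.14,"turn":0},{"dx":0,"dy":0.5,"dz":0.17,"turn":0},{"dx":0,"dy":0.6,"dz":0.2,"turn":0},{"dx":0,"dy":0.68,"dz":0.237,"turn":0},{"dx":0,"dy":0.72,"dz":0.237,"turn":0},{"dx":0,"dy":0.741,"dz":0.237,"turn":0},{"dx":0,"dy":0.741,"dz":0.237,"turn":0},{"dx":0.1,"dy":0.741,"dz":0.237,"turn":0},{"dx":0.2,"dy":0.741,"dz":0.237,"turn":0},{"dx":0.26,"dy":0.741,"dz":0.237,"turn":0},{"dx":0.31,"dy":0.741,"dz":0.237,"turn":0},{"dx":0.31,"dy":0.741,"dz":0.237,"turn":0},{"dx":0.31,"dy":0.741,"dz":0.237,"turn":0}])

```text
t: 19.8
tool_pos: [644.1, 151.1, 108.2]
tool_rot: [0.012, 0.704, -0.006, 0.71]
wrist_force: [0.4, -0.2, -2.1]
opening: 0.227
```

```bash
python3 -c "
from h import *
go(w(58,38,92),TH);print(st()[0]['wrist_force'])"
```

```text
d [ 0.041  0.004 -0.001] R [[0.01, 0.03, 1.0], [0.01, 1.0, -0.03], [-1.0, 0.01, 0.01]] p [644.1 151.1 108.2]
turn 0.001 q7 -0.006378825451228846
[ 0.41639087 -0.17533857 -2.10540155]
```

drive_tool(moves=[{"dx":0.015,"dy":0.002,"dz":0,"turn":0},{"dx":0.027,"dy":0.002,"dz":0,"turn":0},{"dx":0.035,"dy":0.002,"dz":0,"turn":0},{"dx":0.04,"dy":0.002,"dz":0,"turn":0},{"dx":0.041,"dy":0.002,"dz":0,"turn":0},{"dx":0.041,"dy":0.002,"dz":0,"turn":0}])

```text
t: 20.4
tool_pos: [644.5, 152.0, 92.1]
tool_rot: [0.012, 0.704, -0.006, 0.71]
wrist_force: [-0.4, -0.1, 2.8]
opening: 0.226
```

drive_tool(moves=[{"dx":0,"dy":0,"dz":0,"turn":0},{"dx":0,"dy":0,"dz":0,"turn":0},{"dx":0,"dy":0,"dz":0,"turn":0},{"dx":-0.08,"dy":0,"dz":0,"turn":0},{"dx":-0.18,"dy":0,"dz":0,"turn":0},{"dx":-0.28,"dy":0,"dz":0,"turn":0},{"dx":-0.32,"dy":0,"dz":0,"turn":0},{"dx":-0.32,"dy":-0.3,"dz":-0.2,"turn":0},{"dx":-0.32,"dy":-0.6,"dz":-0.4,"turn":0},{"dx":-0.32,"dy":-0.79,"dz":-0.53,"turn":0},{"dx":-0.32,"dy":-0.79,"dz":-0.53,"turn":0},{"dx":-0.32,"dy":-0.79,"dz":-0.53,"turn":0},{"dx":-0.32,"dy":-0.79,"dz":-0.53,"turn":0},{"dx":-0.32,"dy":-0.79,"dz":-0.53,"turn":0},{"dx":-0.32,"dy":-0.79,"dz":-0.53,"turn":0}], fingers=42)

```text
t: 21.9
tool_pos: [420.7, -161.7, 215.3]
tool_rot: [0.013, 0.704, -0.007, 0.71]
wrist_force: [1.0, -0.7, 0.4]
opening: 0.445
```

```bash
python3 - <<'E'
from m import *
for n in('top','side'):
    c=cam(n);W=cloud(c);print(n);pots(W,66,106)
go([433.3,-166,140],TH);go([433.3,-166,78],TH)
E
```

```text
top
knob 6 [258.2 165.5] [659.5  30.  104.3] [659.3  30.  103.7] [11.  7.  3.]
knob 7 [258.3 170.7] [638.5  26.8 104.5] [640.1  30.4 104.7] [11.  8.  3.]
knob 30 [337.4 190.4] [ 561.5 -265.3   86.8] [ 559.8 -267.4   86.2] [19. 19. 17.]
knob 34 [367.3 217.5] [ 456.4 -371.9   87. ] [ 456.3 -373.4   83.6] [19. 20. 21.]
knob 7 [234.  216.9] [467.8 122.7 104.8] [467.8 122.8 103.3] [ 8. 15.  5.]
knob 5 [252.4 216.6] [466.5  56.  104. ] [468.2  54.1 103.9] [ 4. 11.  4.]
side
knob 30 [250.5 184.8] [550.4  28.1  83.7] [551.3  28.6  83.6] [27.  9. 21.]
knob 46 [228.6 191.4] [475.1  31.9  81.2] [474.4  31.3  80.3] [45.  9. 20.]
knob 21 [208.7 197. ] [407.8  34.6  79.3] [407.1  35.4  81.2] [18.  7. 18.]
knob 62 [238.3 241.1] [ 432.2 -170.7   87.3] [ 434.2 -167.2   80.1] [21. 19. 27.]
knob 68 [293.3 253.6] [ 559.8 -272.8   87.1] [ 562.5 -269.5   80.9] [22. 24. 26.]
knob 76 [275.6 298.7] [ 456.3 -380.8   88.3] [ 457.8 -377.7   80. ] [21. 22. 26.]
knob 44 [362.8 342.6] [ 600.2 -568.2   85.5] [ 602.9 -566.4   85.6] [12. 11. 39.]
d [ 0.189 -0.01   0.03 ] R [[0.01, 0.03, 1.0], [0.01, 1.0, -0.03], [-1.0, 0.01, 0.01]] p [ 420.7 -162.3  215.5]
turn -0.003 q7 0.2784073220404722
d [ 0.344 -0.012  0.029] R [[0.01, 0.03, 1.0], [0.01, 1.0, -0.03], [-1.0, 0.01, 0.01]] p [ 420.7 -162.3  215.5]
turn -0.003 q7 0.2784073220404722
```

drive_tool(moves=[{"dx":0,"dy":-0.01,"dz":0.03,"turn":0},{"dx":0.1,"dy":-0.01,"dz":0.03,"turn":0},{"dx":0.2,"dy":-0.012,"dz":0.029,"turn":0},{"dx":0.28,"dy":-0.012,"dz":0.029,"turn":0},{"dx":0.32,"dy":-0.012,"dz":0.029,"turn":0},{"dx":0.341,"dy":-0.012,"dz":0.029,"turn":0},{"dx":0.341,"dy":-0.012,"dz":0.029,"turn":0},{"dx":0.341,"dy":-0.012,"dz":0.029,"turn":0}])

```text
t: 22.8
tool_pos: [433.9, -166.1, 79.8]
tool_rot: [0.015, 0.704, -0.007, 0.71]
wrist_force: [0.5, -0.4, 0.2]
opening: 0.444
```

drive_tool(moves=[{"dx":0,"dy":0,"dz":0,"turn":0},{"dx":0,"dy":0,"dz":0,"turn":0},{"dx":0,"dy":0,"dz":0,"turn":0},{"dx":0,"dy":0,"dz":0,"turn":0},{"dx":0,"dy":0,"dz":0,"turn":0},{"dx":0,"dy":0,"dz":0,"turn":0}], fingers=0)

```text
t: 23.4
tool_pos: [434.5, -166.0, 80.3]
tool_rot: [0.015, 0.703, -0.007, 0.711]
wrist_force: [0.8, 1.0, 7.9]
opening: 0.225
```

drive_tool(moves=[{"dx":-0.05,"dy":0,"dz":0,"turn":0},{"dx":-0.12,"dy":0,"dz":0,"turn":0},{"dx":-0.2,"dy":0,"dz":0,"turn":0},{"dx":-0.3,"dy":0,"dz":0,"turn":0},{"dx":-0.37,"dy":0,"dz":0,"turn":0},{"dx":-0.39,"dy":0,"dz":0,"turn":0},{"dx":-0.39,"dy":0,"dz":0,"turn":0}])

```text
t: 24.1
tool_pos: [433.2, -167.1, 236.7]
tool_rot: [0.015, 0.703, -0.007, 0.711]
wrist_force: [0.6, 0.6, -3.2]
opening: 0.231
```

```bash
python3 -c "
from h import *
go(w(-58,38,225),TH)
c=cam('side');cv2.imwrite('pics/s5c.png',cv2.resize(c['frame'][60:260,150:400,::-1],None,fx=3,fy=3))"
```

```text
d [0.041 0.814 0.212] R [[0.01, 0.03, 1.0], [0.01, 1.0, -0.03], [-1.0, 0.01, 0.01]] p [ 433.2 -167.1  236.7]
turn -0.002 q7 0.2870572767341033
```

View pics/s5c.png

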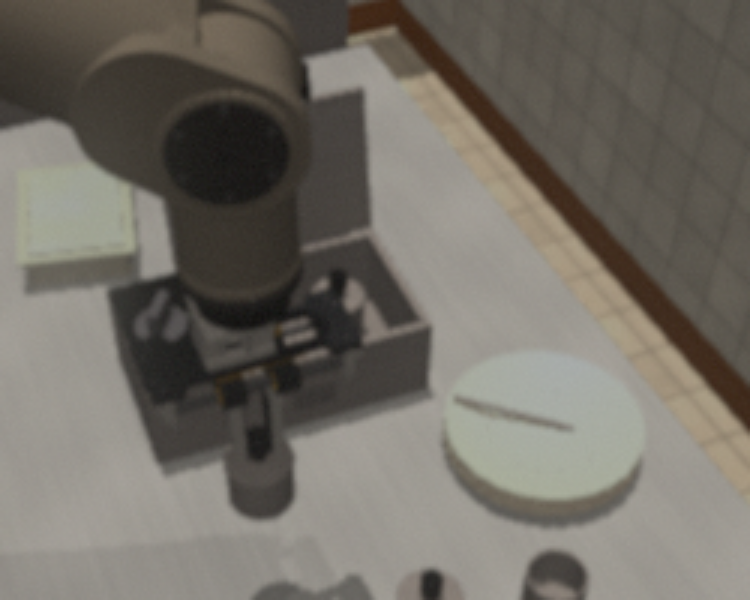

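The first pot stands upright in the well (crop 340,290) and the second hangs straight in the jaws. I'll use x = -42 to keep clear of the dial.

```bash
python3 -c "
from h import *
go(w(-42,38,225),TH);go(w(-42,38,108),TH)"
```

```text
d [0.038 0.814 0.254] R [[0.01, 0.03, 1.0], [0.01, 1.0, -0.03], [-1.0, 0.01, 0.01]] p [ 432.7 -167.   235.7]
turn -0.002 q7 0.28775893243660466
d [0.331 0.811 0.251] R [[0.01, 0.03, 1.0], [0.01, 1.0, -0.03], [-1.0, 0.01, 0.01]] p [ 432.7 -167.   235.7]
turn -0.002 q7 0.28775893243660466
```

drive_tool(moves=[{"dx":0,"dy":0.1,"dz":0.08,"turn":0},{"dx":0,"dy":0.2,"dz":0.16,"turn":0},{"dx":0,"dy":0.3,"dz":0.23,"turn":0},{"dx":0,"dy":0.4,"dz":0.251,"turn":0},{"dx":0,"dy":0.5,"dz":0.251,"turn":0},{"dx":0,"dy":0.6,"dz":0.251,"turn":0},{"dx":0,"dy":0.7,"dz":0.251,"turn":0},{"dx":0,"dy":0.77,"dz":0.251,"turn":0},{"dx":0,"dy":0.811,"dz":0.251,"turn":0},{"dx":0,"dy":0.811,"dz":0.251,"turn":0},{"dx":0.1,"dy":0.811,"dz":0.251,"turn":0},{"dx":0.2,"dy":0.811,"dz":0.251,"turn":0},{"dx":0.28,"dy":0.811,"dz":0.251,"turn":0},{"dx":0.33,"dy":0.811,"dz":0.251,"turn":0},{"dx":0.33,"dy":0.811,"dz":0.251,"turn":0},{"dx":0.33,"dy":0.811,"dz":0.251,"turn":0}])

```text
t: 25.75
tool_pos: [544.3, 154.1, 108.4]
tool_rot: [0.015, 0.703, -0.008, 0.711]
wrist_force: [-0.2, 1.0, -1.8]
opening: 0.228
```

```bash
python3 -c "
from h import *
go(w(-42,38,92),TH);print(st()[0]['wrist_force'])"
```

```text
d [ 0.041  0.003 -0.001] R [[0.01, 0.03, 1.0], [0.01, 1.0, -0.03], [-1.0, 0.01, 0.01]] p [544.3 154.1 108.4]
turn -0.003 q7 -0.062113167458411236
[-0.22236517  0.95857181 -1.80233723]
```

drive_tool(moves=[{"dx":0.015,"dy":0.002,"dz":0,"turn":0},{"dx":0.027,"dy":0.002,"dz":0,"turn":0},{"dx":0.035,"dy":0.002,"dz":0,"turn":0},{"dx":0.04,"dy":0.002,"dz":0,"turn":0},{"dx":0.041,"dy":0.002,"dz":0,"turn":0},{"dx":0.041,"dy":0.002,"dz":0,"turn":0}])

```text
t: 26.35
tool_pos: [544.8, 155.0, 92.3]
tool_rot: [0.015, 0.703, -0.008, 0.711]
wrist_force: [-1.2, -0.9, 3.1]
opening: 0.23
```

drive_tool(moves=[{"dx":0,"dy":0,"dz":0,"turn":0},{"dx":0,"dy":0,"dz":0,"turn":0},{"dx":0,"dy":0,"dz":0,"turn":0},{"dx":-0.08,"dy":0,"dz":0,"turn":0},{"dx":-0.18,"dy":0,"dz":0,"turn":0},{"dx":-0.28,"dy":0,"dz":0,"turn":0},{"dx":-0.32,"dy":0,"dz":0,"turn":0},{"dx":-0.32,"dy":-0.5,"dz":0.07,"turn":0},{"dx":-0.32,"dy":-1,"dz":0.07,"turn":0},{"dx":-0.32,"dy":-1,"dz":0.07,"turn":0},{"dx":-0.32,"dy":-1,"dz":0.07,"turn":0},{"dx":-0.32,"dy":-1,"dz":0.07,"turn":0},{"dx":-0.32,"dy":-1,"dz":0.07,"turn":0},{"dx":-0.32,"dy":-1,"dz":0.07,"turn":0},{"dx":-0.32,"dy":-1,"dz":0.07,"turn":0},{"dx":-0.32,"dy":-1,"dz":0.07,"turn":0}], fingers=42)

```text
t: 27.95
tool_pos: [556.7, -254.6, 216.8]
tool_rot: [0.017, 0.703, -0.012, 0.711]
wrist_force: [-0.2, 0.1, 0.5]
opening: 0.449
```

```bash
python3 - <<'E'
from m import *
for n in('top','side'):
    c=cam(n,n+'6.png');W=cloud(c);print(n);pots(W,66,106)
go([561.5,-267.5,78],TH)
E
```

```text
top
knob 6 [257.8 172. ] [634.7  32.4 104.3] [634.7  30.6 104.7] [15.  7.  3.]
knob 7 [390.3 192.7] [ 546.3 -462.7   89.3] [ 547.3 -462.    89.2] [ 5. 15. 23.]
knob 10 [369.2 218.3] [ 452.4 -379.5   87.2] [ 454.2 -379.4   88.3] [15.  9.  8.]
side
knob 5 [150.6  54. ] [ 441.4 1047.6   68.9] [ 438.3 1050.3   71.2] [15.  7.  8.]
knob 68 [293.3 253.6] [ 560.7 -272.5   87. ] [ 561.7 -270.7   80.8] [21. 22. 23.]
knob 77 [275.5 298.7] [ 456.3 -381.4   88.3] [ 457.9 -377.5   81.6] [22. 22. 25.]
knob 45 [362.9 342.6] [ 600.3 -568.6   85.8] [ 603.5 -566.7   86.1] [12. 11. 40.]
d [ 0.345 -0.051  0.007] R [[0.01, 0.03, 1.0], [0.01, 1.0, -0.04], [-1.0, 0.01, 0.01]] p [ 558.  -248.5  216.2]
turn -0.005 q7 0.6152932498725037
```

drive_tool(moves=[{"dx":0,"dy":-0.05,"dz":0.007,"turn":0},{"dx":0.1,"dy":-0.05,"dz":0.007,"turn":0},{"dx":0.2,"dy":-0.05,"dz":0.007,"turn":0},{"dx":0.28,"dy":-0.05,"dz":0.007,"turn":0},{"dx":0.32,"dy":-0.05,"dz":0.007,"turn":0},{"dx":0.341,"dy":-0.05,"dz":0.007,"turn":0},{"dx":0.341,"dy":-0.05,"dz":0.007,"turn":0},{"dx":0.341,"dy":-0.05,"dz":0.007,"turn":0}])

```text
t: 28.85
tool_pos: [562.3, -267.4, 81.0]
tool_rot: [0.016, 0.703, -0.009, 0.711]
wrist_force: [1.0, -0.8, 0.0]
opening: 0.443
```

drive_tool(moves=[{"dx":0,"dy":0,"dz":0,"turn":0},{"dx":0,"dy":0,"dz":0,"turn":0},{"dx":0,"dy":0,"dz":0,"turn":0},{"dx":0,"dy":0,"dz":0,"turn":0},{"dx":0,"dy":0,"dz":0,"turn":0},{"dx":0,"dy":0,"dz":0,"turn":0}], fingers=0)

```text
t: 29.45
tool_pos: [562.9, -267.5, 81.6]
tool_rot: [0.016, 0.702, -0.009, 0.712]
wrist_force: [0.5, 0.9, 7.6]
opening: 0.226
```

drive_tool(moves=[{"dx":-0.05,"dy":0,"dz":0,"turn":0},{"dx":-0.12,"dy":0,"dz":0,"turn":0},{"dx":-0.2,"dy":0,"dz":0,"turn":0},{"dx":-0.3,"dy":0,"dz":0,"turn":0},{"dx":-0.37,"dy":0,"dz":0,"turn":0},{"dx":-0.39,"dy":0,"dz":0,"turn":0},{"dx":-0.39,"dy":0,"dz":0,"turn":0}])

```text
t: 30.15
tool_pos: [561.1, -268.8, 237.9]
tool_rot: [0.016, 0.702, -0.009, 0.712]
wrist_force: [-0.6, 0.5, -3.4]
opening: 0.228
```

```bash
python3 -c "
from m import *
go(w(58,-38,225),TH);go(w(58,-38,108),TH)
W=cloud(cam('top','t7.png')); pots(W,66,106)"
```

```text
d [0.043 0.871 0.172] R [[0.01, 0.03, 1.0], [0.01, 1.0, -0.03], [-1.0, 0.01, 0.01]] p [ 561.1 -268.8  237.9]
turn -0.005 q7 0.6389928047493245
d [0.336 0.868 0.168] R [[0.01, 0.03, 1.0], [0.01, 1.0, -0.03], [-1.0, 0.01, 0.01]] p [ 561.1 -268.8  237.9]
turn -0.005 q7 0.6389928047493245
knob 5 [258.  164.2] [665.2  30.  104.1] [665.  30. 104.] [8. 8. 2.]
knob 16 [258.1 174.2] [625.2  30.6 105. ] [625.   30.6 103.9] [42.  8.  4.]
```

drive_tool(moves=[{"dx":0,"dy":0.1,"dz":0.03,"turn":0},{"dx":0,"dy":0.2,"dz":0.06,"turn":0},{"dx":0,"dy":0.3,"dz":0.09,"turn":0},{"dx":0,"dy":0.4,"dz":0.12,"turn":0},{"dx":0,"dy":0.5,"dz":0.15,"turn":0},{"dx":0,"dy":0.6,"dz":0.168,"turn":0},{"dx":0,"dy":0.7,"dz":0.168,"turn":0},{"dx":0,"dy":0.8,"dz":0.168,"turn":0},{"dx":0,"dy":0.85,"dz":0.168,"turn":0},{"dx":0,"dy":0.868,"dz":0.168,"turn":0},{"dx":0,"dy":0.868,"dz":0.168,"turn":0},{"dx":0.1,"dy":0.868,"dz":0.168,"turn":0},{"dx":0.2,"dy":0.868,"dz":0.168,"turn":0},{"dx":0.28,"dy":0.868,"dz":0.168,"turn":0},{"dx":0.33,"dy":0.868,"dz":0.168,"turn":0},{"dx":0.33,"dy":0.868,"dz":0.168,"turn":0},{"dx":0.33,"dy":0.868,"dz":0.168,"turn":0}])

```text
t: 31.9
tool_pos: [641.4, 75.8, 109.3]
tool_rot: [0.016, 0.703, -0.01, 0.711]
wrist_force: [-0.8, -0.3, -2.5]
opening: 0.231
```

```bash
python3 -c "
from h import *
go(w(58,-38,93.6),TH);print(st()[0]['wrist_force'])"
```

```text
d [0.039 0.003 0.001] R [[0.01, 0.04, 1.0], [0.01, 1.0, -0.04], [-1.0, 0.01, 0.01]] p [641.4  75.8 109.3]
turn -0.006 q7 0.15438329659637479
[-0.83126432 -0.33348753 -2.49921869]
```

drive_tool(moves=[{"dx":0.015,"dy":0.002,"dz":0,"turn":0},{"dx":0.027,"dy":0.002,"dz":0,"turn":0},{"dx":0.035,"dy":0.002,"dz":0,"turn":0},{"dx":0.039,"dy":0.002,"dz":0,"turn":0},{"dx":0.04,"dy":0.002,"dz":0,"turn":0},{"dx":0.04,"dy":0.002,"dz":0,"turn":0}])

```text
t: 32.5
tool_pos: [641.9, 76.5, 93.8]
tool_rot: [0.016, 0.703, -0.01, 0.711]
wrist_force: [0.1, -1.5, 5.2]
opening: 0.228
```

drive_tool(moves=[{"dx":0,"dy":0,"dz":0,"turn":0},{"dx":0,"dy":0,"dz":0,"turn":0},{"dx":0,"dy":0,"dz":0,"turn":0},{"dx":-0.08,"dy":0,"dz":0,"turn":0},{"dx":-0.18,"dy":0,"dz":0,"turn":0},{"dx":-0.28,"dy":0,"dz":0,"turn":0},{"dx":-0.32,"dy":0,"dz":0,"turn":0},{"dx":-0.32,"dy":-0.5,"dz":-0.2,"turn":0},{"dx":-0.32,"dy":-1,"dz":-0.42,"turn":0},{"dx":-0.32,"dy":-1,"dz":-0.42,"turn":0},{"dx":-0.32,"dy":-1,"dz":-0.42,"turn":0},{"dx":-0.32,"dy":-1,"dz":-0.42,"turn":0},{"dx":-0.32,"dy":-1,"dz":-0.42,"turn":0},{"dx":-0.32,"dy":-1,"dz":-0.42,"turn":0},{"dx":-0.32,"dy":-1,"dz":-0.42,"turn":0},{"dx":-0.32,"dy":-1,"dz":-0.42,"turn":0},{"dx":-0.32,"dy":-1,"dz":-0.42,"turn":0},{"dx":-0.32,"dy":-1,"dz":-0.42,"turn":0}], fingers=42)

```text
t: 34.3
tool_pos: [457.4, -318.6, 215.6]
tool_rot: [0.017, 0.703, -0.01, 0.711]
wrist_force: [0.5, 0.8, 0.1]
opening: 0.447
```

```bash
python3 - <<'E'
from m import *
for n in('top','side'):
    c=cam(n,n+'8.png');W=cloud(c);print(n);pots(W,66,106)
    if n=='side':cv2.imwrite('pics/s8c.png',cv2.resize(c['frame'][60:340,130:430,::-1],None,fx=2,fy=2))
go([457,-376,78],TH)
E
```

```text
top
knob 5 [258.6 175.2] [623.2  27.1 104.5] [623.1  28.9 104.3] [8. 4. 3.]
knob 6 [257.2 208.8] [495.6  35.1 104.4] [497.4  36.9 103.4] [11.  8.  5.]
knob 5 [257.2 217. ] [465.9  37.4 104.1] [466.   37.5 104.1] [7. 8. 2.]
side
knob 30 [216.4 157.9] [488.5 200.9  78.6] [492.7 201.   84.8] [26.  9. 37.]
knob 17 [229.9 168.4] [517.9 143.5  70.4] [520.5 145.2  69.3] [16. 33.  6.]
knob 38 [291.1 173.1] [696.9  24.8  83.8] [697.4  24.3  85.8] [16.  8. 38.]
knob 76 [275.5 298.6] [ 456.6 -380.6   87.2] [ 457.9 -377.4   81.5] [21. 22. 26.]
knob 42 [362.8 342.7] [ 600.1 -568.8   85.9] [ 603.7 -566.8   86.2] [11. 12. 38.]
d [ 0.343 -0.15  -0.003] R [[0.01, 0.03, 1.0], [0.01, 1.0, -0.04], [-1.0, 0.01, 0.01]] p [ 458.4 -317.2  215.6]
turn -0.005 q7 0.7736990299633892
```

View pics/s8c.png

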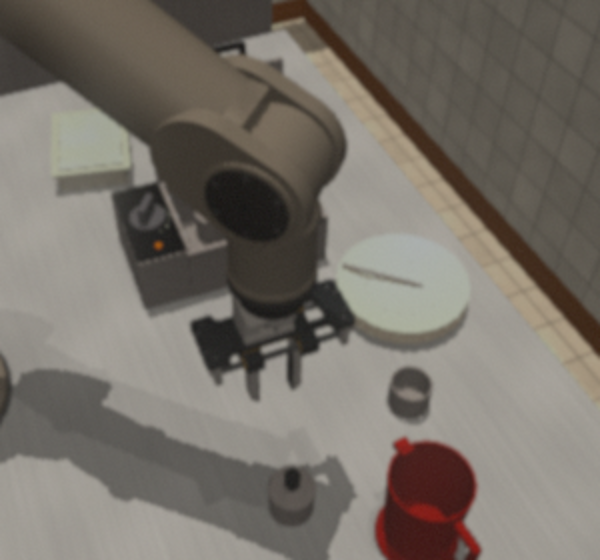

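The last pot hasn't moved (crop 292,495).

drive_tool(moves=[{"dx":0,"dy":-0.15,"dz":-0.003,"turn":0},{"dx":0,"dy":-0.15,"dz":-0.003,"turn":0},{"dx":0.1,"dy":-0.15,"dz":-0.003,"turn":0},{"dx":0.2,"dy":-0.15,"dz":-0.003,"turn":0},{"dx":0.28,"dy":-0.15,"dz":-0.003,"turn":0},{"dx":0.32,"dy":-0.15,"dz":-0.003,"turn":0},{"dx":0.34,"dy":-0.15,"dz":-0.003,"turn":0},{"dx":0.34,"dy":-0.15,"dz":-0.003,"turn":0},{"dx":0.34,"dy":-0.15,"dz":-0.003,"turn":0}])

```text
t: 35.3
tool_pos: [457.5, -376.1, 80.2]
tool_rot: [0.015, 0.702, -0.009, 0.712]
wrist_force: [0.3, -0.1, -0.2]
opening: 0.447
```

drive_tool(moves=[{"dx":0,"dy":0,"dz":0,"turn":0},{"dx":0,"dy":0,"dz":0,"turn":0},{"dx":0,"dy":0,"dz":0,"turn":0},{"dx":0,"dy":0,"dz":0,"turn":0},{"dx":0,"dy":0,"dz":0,"turn":0},{"dx":0,"dy":0,"dz":0,"turn":0}], fingers=0)

```text
t: 35.9
tool_pos: [458.1, -376.4, 80.9]
tool_rot: [0.015, 0.702, -0.009, 0.712]
wrist_force: [1.0, 0.7, 7.1]
opening: 0.227
```

drive_tool(moves=[{"dx":-0.05,"dy":0,"dz":0,"turn":0},{"dx":-0.12,"dy":0,"dz":0,"turn":0},{"dx":-0.2,"dy":0,"dz":0,"turn":0},{"dx":-0.3,"dy":0,"dz":0,"turn":0},{"dx":-0.37,"dy":0,"dz":0,"turn":0},{"dx":-0.39,"dy":0,"dz":0,"turn":0},{"dx":-0.39,"dy":0,"dz":0,"turn":0}])

```text
t: 36.6
tool_pos: [456.0, -377.6, 237.1]
tool_rot: [0.015, 0.701, -0.009, 0.713]
wrist_force: [0.2, 0.0, -3.7]
opening: 0.224
```

```bash
python3 - <<'E'
from m import *
go(w(-42,-38,236),TH)
for n in('top','side'):
    c=cam(n,n+'9.png');W=cloud(c); print(n)
    pots(W,80,104)
    if n=='top':cv2.imwrite('pics/t9c.png',cv2.resize(c['frame'][100:260,170:430,::-1],None,fx=3,fy=3))
E
```

```text
d [0.016 1.15  0.176] R [[0.02, 0.03, 1.0], [0.01, 1.0, -0.03], [-1.0, 0.01, 0.02]] p [ 456.  -377.6  237.1]
turn -0.005 q7 0.8854367625112527
top
knob 7 [ 0.1 87.1] [1004.2 1051.3   80.7] [1002.7 1050.3   81.1] [20.  4.  2.]
knob 27 [226.1 171.4] [641.8 151.3  99. ] [641.5 152.   95.5] [19. 21. 15.]
knob 25 [246.5 171.4] [639.6  72.5  99.3] [638.6  73.9  92. ] [19. 19. 24.]
knob 6 [381.  183.8] [ 579.6 -429.6   90.2] [ 582.  -429.8   93. ] [13.  5. 22.]
knob 8 [259.  187.5] [577.5  28.2  91.4] [577.3  28.2  92.5] [24.  1. 18.]
knob 27 [225.6 197.4] [543.3 153.7  99.3] [541.6 154.8  93.3] [19. 18. 21.]
knob 10 [213.2 210.5] [493.8 201.4  95.9] [494.6 201.3  91.9] [35.  2. 23.]
side
knob 13 [214.7 156.2] [485.6 200.3  92.6] [485.1 200.8  91.4] [12.  7. 21.]
knob 5 [187.4 166. ] [382.4 188.4  91. ] [382.4 188.1  92.3] [ 1. 27. 21.]
knob 26 [363.3 341.5] [ 600.1 -568.3   92.4] [ 603.6 -566.8   91.3] [11. 11. 22.]
```

View pics/t9c.png

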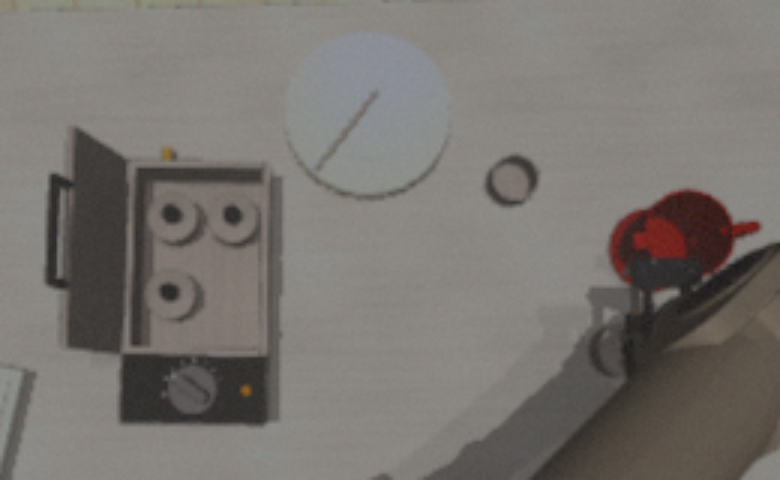

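Three pots stand upright in the well (crop 172,215 / 232,215 / 170,292), and the lid is still on its stop. The fourth goes in at (-42,-38).

drive_tool(moves=[{"dx":0,"dy":0.1,"dz":0.03,"turn":0},{"dx":0,"dy":0.2,"dz":0.06,"turn":0},{"dx":0,"dy":0.3,"dz":0.09,"turn":0},{"dx":0,"dy":0.4,"dz":0.12,"turn":0},{"dx":0,"dy":0.5,"dz":0.15,"turn":0},{"dx":0,"dy":0.6,"dz":0.168,"turn":0},{"dx":0,"dy":0.7,"dz":0.176,"turn":0},{"dx":0,"dy":0.8,"dz":0.176,"turn":0},{"dx":0,"dy":0.9,"dz":0.176,"turn":0},{"dx":0,"dy":0.95,"dz":0.176,"turn":0},{"dx":0,"dy":0.95,"dz":0.176,"turn":0}])

```text
t: 37.8
tool_pos: [538.1, 4.0, 238.2]
tool_rot: [0.014, 0.703, -0.007, 0.711]
wrist_force: [-1.4, -0.5, -4.1]
opening: 0.227
```

```bash
python3 - <<'E'
from m import *
go(w(-42,-38,108),TH)
E
```

```text
d [0.327 0.186 0.001] R [[0.01, 0.03, 1.0], [0.01, 1.0, -0.03], [-1.0, 0.01, 0.01]] p [538.1   4.  238.2]
turn -0.002 q7 0.06871029497437423
```

drive_tool(moves=[{"dx":0,"dy":0.1,"dz":0.001,"turn":0},{"dx":0,"dy":0.16,"dz":0.001,"turn":0},{"dx":0,"dy":0.186,"dz":0.001,"turn":0},{"dx":0,"dy":0.186,"dz":0.001,"turn":0},{"dx":0.1,"dy":0.186,"dz":0.001,"turn":0},{"dx":0.2,"dy":0.186,"dz":0.001,"turn":0},{"dx":0.28,"dy":0.186,"dz":0.001,"turn":0},{"dx":0.325,"dy":0.186,"dz":0.001,"turn":0},{"dx":0.325,"dy":0.186,"dz":0.001,"turn":0},{"dx":0.325,"dy":0.186,"dz":0.001,"turn":0}])

```text
t: 38.8
tool_pos: [542.2, 77.8, 109.3]
tool_rot: [0.014, 0.703, -0.008, 0.711]
wrist_force: [0.9, -0.1, -2.9]
opening: 0.225
```

```bash
python3 - <<'E'
from m import *
go(w(-42,-38,92.9),TH)
E
```

```text
d [ 0.041  0.004 -0.001] R [[0.01, 0.03, 1.0], [0.01, 1.0, -0.03], [-1.0, 0.01, 0.01]] p [542.2  77.8 109.3]
turn -0.003 q7 0.0907077527784445
```

drive_tool(moves=[{"dx":0.015,"dy":0.002,"dz":0,"turn":0},{"dx":0.027,"dy":0.002,"dz":0,"turn":0},{"dx":0.035,"dy":0.002,"dz":0,"turn":0},{"dx":0.04,"dy":0.002,"dz":0,"turn":0},{"dx":0.042,"dy":0.002,"dz":0,"turn":0},{"dx":0.042,"dy":0.002,"dz":0,"turn":0}])

```text
t: 39.4
tool_pos: [543.2, 78.2, 93.4]
tool_rot: [0.014, 0.703, -0.008, 0.711]
wrist_force: [-2.9, -2.7, 12.8]
opening: 0.226
```

drive_tool(moves=[{"dx":0,"dy":0,"dz":0,"turn":0},{"dx":0,"dy":0,"dz":0,"turn":0},{"dx":0,"dy":0,"dz":0,"turn":0},{"dx":-0.08,"dy":0,"dz":0,"turn":0},{"dx":-0.18,"dy":0,"dz":0,"turn":0},{"dx":-0.3,"dy":0,"dz":0,"turn":0},{"dx":-0.5,"dy":0,"dz":0,"turn":0},{"dx":-0.75,"dy":0,"dz":0,"turn":0},{"dx":-0.75,"dy":0,"dz":0,"turn":0},{"dx":-0.75,"dy":0,"dz":0.1,"turn":-0.2},{"dx":-0.75,"dy":0,"dz":0.1,"turn":-0.3},{"dx":-0.75,"dy":0,"dz":0.1,"turn":-0.4},{"dx":-0.75,"dy":0,"dz":0.1,"turn":-0.5},{"dx":-0.75,"dy":0,"dz":0.1,"turn":-0.6},{"dx":-0.75,"dy":0,"dz":0.1,"turn":-0.7},{"dx":-0.75,"dy":0,"dz":0.1,"turn":-0.8},{"dx":-0.75,"dy":0,"dz":0.1,"turn":-0.9},{"dx":-0.75,"dy":0,"dz":0.1,"turn":-1},{"dx":-0.75,"dy":0,"dz":0.1,"turn":-1},{"dx":-0.75,"dy":0,"dz":0.1,"turn":-1}], fingers=36)

```text
t: 41.4
tool_pos: [579.5, 74.5, 393.8]
tool_rot: [-0.475, 0.519, 0.474, 0.529]
wrist_force: [0.1, 0.5, 0.4]
opening: 0.381
```

```bash
python3 - <<'E'
from m import *
print(w(0,134.4,320)); go([588.5,249.5,400],np.pi/2+TH); print(st()[0]['joint_positions'].round(2))
c=cam('side','s10.png');W=cloud(c);pots(W,80,104)
cv2.imwrite('pics/s10c.png',cv2.resize(c['frame'][30:260,150:400,::-1],None,fx=2.6,fy=2.6))
m=(W[...,2]>310)&(W[...,2]<340)&(W[...,1]>230)&(W[...,1]<270)&(abs(W[...,0]-588)<65);P=W[m];print(len(P),np.median(P,0),P.min(0),P.max(0))
E
```

```text
[np.float64(588.6283591168705), np.float64(250.85101417599728), 320]
d [-0.012  0.021  0.438] R [[0.01, -0.99, 0.1], [0.01, 0.1, 1.0], [-1.0, -0.01, 0.01]] p [579.5  74.5 393.8]
turn -0.048 q7 1.3568090932946806
[-0.8   0.18  0.67  1.62 -0.12  1.37  1.36]
knob 44 [262.1 152.7] [642.6 145.5  97.3] [644.  148.4  92.9] [20. 26. 22.]
knob 40 [227.5 161.6] [514.8 150.2  97.4] [515.9 154.7  92.3] [19. 23. 23.]
knob 43 [270.2 166.9] [639.   67.5  97.2] [641.2  72.3  92.7] [22. 21. 22.]
knob 43 [243.6 174.8] [542.7  67.3  98.1] [543.   72.2  92.6] [20. 26. 22.]
knob 28 [363.4 341.6] [ 600.1 -568.7   92.5] [ 603.4 -566.6   92.1] [10. 10. 23.]
116 [573.11664594 248.35572847 323.6456801 ] [530.31035561 242.59238909 310.29080301] [625.18013581 258.77508606 328.97393916]
```

View pics/s10c.png

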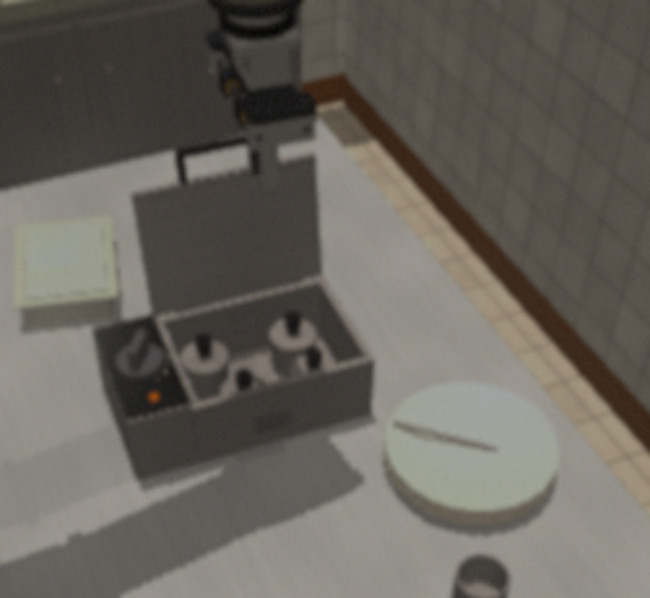

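All four pots are upright in the well. The rear-left one was knocked from x=544 to 516 but still stands on the floor clear of the walls. Next is the bar.

drive_tool(moves=[{"dx":-0.01,"dy":0.02,"dz":0.2,"turn":-0.048},{"dx":-0.01,"dy":0.02,"dz":0.44,"turn":-0.048},{"dx":-0.01,"dy":0.02,"dz":0.44,"turn":-0.048},{"dx":-0.01,"dy":0.02,"dz":0.44,"turn":-0.048},{"dx":-0.01,"dy":0.02,"dz":0.44,"turn":-0.048},{"dx":-0.01,"dy":0.02,"dz":0.44,"turn":-0.048}])

```text
t: 42.05
tool_pos: [589.9, 249.9, 399.1]
tool_rot: [-0.492, 0.504, 0.49, 0.513]
wrist_force: [-0.4, -0.7, 0.1]
opening: 0.385
```

```bash
python3 - <<'E'
from m import *
go([588.5,249.8,321],np.pi/2+TH)
E
```

```text
d [ 0.195  0.006 -0.002] R [[0.01, -1.0, 0.03], [0.01, 0.03, 1.0], [-1.0, -0.01, 0.01]] p [589.9 249.9 399.1]
turn -0.005 q7 1.1817639532617958
```

drive_tool(moves=[{"dx":0.08,"dy":0.004,"dz":-0.002,"turn":0},{"dx":0.13,"dy":0.004,"dz":-0.002,"turn":0},{"dx":0.17,"dy":0.004,"dz":-0.002,"turn":0},{"dx":0.195,"dy":0.004,"dz":-0.002,"turn":0},{"dx":0.195,"dy":0.004,"dz":-0.002,"turn":0},{"dx":0.195,"dy":0.004,"dz":-0.002,"turn":0}])

```text
t: 42.65
tool_pos: [589.5, 249.1, 321.9]
tool_rot: [-0.492, 0.504, 0.49, 0.514]
wrist_force: [-0.5, -0.5, -0.2]
opening: 0.381
```

drive_tool(moves=[{"dx":0,"dy":0,"dz":0,"turn":0},{"dx":0,"dy":0,"dz":0,"turn":0},{"dx":0,"dy":0,"dz":0,"turn":0},{"dx":0,"dy":0,"dz":0,"turn":0},{"dx":0,"dy":0,"dz":0,"turn":0}], fingers=0, grip_force=12)

```text
t: 43.15
tool_pos: [589.7, 249.4, 322.2]
tool_rot: [-0.492, 0.504, 0.49, 0.514]
wrist_force: [-0.6, 2.1, 3.2]
opening: 0.123
```

```bash
python3 - <<'E'
from m import *
s,p,R=st();print(p,s['wrist_force'],s['opening']*94)
t0=1.75;g=lambda t:np.array(w(0,90-216*np.cos(t)+6*np.sin(t),108+216*np.sin(t)+6*np.cos(t)))
print(g(t0))
for t in np.arange(1.65,-.01,-.1): print(round(t,2),(R.T@(g(t)-g(t0))/400).round(3))
E
```

```text
[589.66614557 249.35446724 322.20365149] [-0.62289676  2.11487295  3.1699756 ] 11.605251715022254
[588.62849582 250.85607603 319.47148819]
1.65 [-0.009 -0.001 -0.053]
1.55 [-0.012 -0.001 -0.107]
1.45 [-0.011 -0.002 -0.161]
1.35 [-0.003 -0.002 -0.215]
1.25 [ 0.009 -0.002 -0.267]
1.15 [ 0.027 -0.003 -0.318]
1.05 [ 0.05  -0.003 -0.367]
0.95 [ 0.077 -0.003 -0.414]
0.85 [ 0.109 -0.003 -0.457]
0.75 [ 0.145 -0.003 -0.497]
0.65 [ 0.185 -0.002 -0.533]
0.55 [ 0.229 -0.002 -0.566]
0.45 [ 0.275 -0.002 -0.593]
0.35 [ 0.324 -0.001 -0.616]
0.25 [ 0.375 -0.001 -0.634]
0.15 [ 0.428 -0.    -0.646]
0.05 [ 0.481  0.    -0.654]
```

drive_tool(moves=[{"dx":-0.009,"dy":0,"dz":-0.053,"turn":0},{"dx":-0.012,"dy":0,"dz":-0.107,"turn":0},{"dx":-0.011,"dy":0,"dz":-0.161,"turn":0},{"dx":-0.003,"dy":0,"dz":-0.215,"turn":0},{"dx":0.009,"dy":0,"dz":-0.267,"turn":0},{"dx":0.027,"dy":0,"dz":-0.318,"turn":0},{"dx":0.05,"dy":0,"dz":-0.367,"turn":0},{"dx":0.077,"dy":0,"dz":-0.414,"turn":0},{"dx":0.109,"dy":0,"dz":-0.457,"turn":0},{"dx":0.145,"dy":0,"dz":-0.497,"turn":0},{"dx":0.185,"dy":0,"dz":-0.533,"turn":0},{"dx":0.185,"dy":0,"dz":-0.533,"turn":0}])

```text
t: 44.35
tool_pos: [581.6, 33.8, 244.7]
tool_rot: [-0.491, 0.505, 0.489, 0.514]
wrist_force: [-3.8, -1.2, 0.7]
opening: 0.123
```

```bash
python3 - <<'E'
from m import *
s,p,R=st();print(p,s['wrist_force'],s['opening']*94)
g=lambda t:np.array(w(0,90-216*np.cos(t)+6*np.sin(t),108+216*np.sin(t)+6*np.cos(t)))
print(g(.65))
for t in np.r_[np.arange(.55,0,-.1),0]: print(round(t,2),(R.T@(g(t)-p)/400).round(3))
E
```

```text
[581.61058696  33.79611076 244.65012562] [-3.80483229 -1.21770128  0.72091557] 11.54336791707981
[582.88553641  38.20556494 243.49676643]
0.55 [ 0.046 -0.003 -0.021]
0.45 [ 0.093 -0.003 -0.048]
0.35 [ 0.142 -0.002 -0.071]
0.25 [ 0.193 -0.002 -0.089]
0.15 [ 0.245 -0.002 -0.102]
0.05 [ 0.299 -0.001 -0.109]
0.0 [ 0.326 -0.001 -0.11 ]
```

drive_tool(moves=[{"dx":0.046,"dy":0,"dz":-0.021,"turn":0},{"dx":0.093,"dy":0,"dz":-0.048,"turn":0},{"dx":0.142,"dy":0,"dz":-0.071,"turn":0},{"dx":0.193,"dy":0,"dz":-0.089,"turn":0},{"dx":0.245,"dy":0,"dz":-0.102,"turn":0},{"dx":0.285,"dy":0,"dz":-0.108,"turn":0},{"dx":0.31,"dy":0,"dz":-0.11,"turn":0},{"dx":0.325,"dy":0,"dz":-0.11,"turn":0},{"dx":0.325,"dy":0,"dz":-0.11,"turn":0},{"dx":0.325,"dy":0,"dz":-0.11,"turn":0}])

```text
t: 45.35
tool_pos: [581.7, -10.0, 114.9]
tool_rot: [-0.491, 0.505, 0.489, 0.514]
wrist_force: [3.1, -5.3, -1.0]
opening: 0.12
```

drive_tool(moves=[{"dx":0,"dy":0,"dz":0,"turn":0},{"dx":0,"dy":0,"dz":0,"turn":0},{"dx":0,"dy":0,"dz":0,"turn":0},{"dx":-0.1,"dy":0,"dz":0,"turn":0},{"dx":-0.2,"dy":0,"dz":0,"turn":0},{"dx":-0.35,"dy":0,"dz":0,"turn":0},{"dx":-0.35,"dy":0,"dz":-0.3,"turn":0},{"dx":-0.35,"dy":0,"dz":-0.5,"turn":0},{"dx":-0.35,"dy":0,"dz":-0.5,"turn":0},{"dx":-0.35,"dy":0,"dz":-0.5,"turn":0}], fingers=24)

```text
t: 46.35
tool_pos: [571.9, -211.8, 254.1]
tool_rot: [-0.492, 0.505, 0.489, 0.515]
wrist_force: [1.0, 0.7, -0.1]
opening: 0.257
```

```bash
python3 - <<'E'
from m import *
D=np.array(w(-164,0,151));print(D)
ims=[]
for n in('top','side'):
    c=cam(n,n+'11.png');W=cloud(c)
    print(n,[(ctrl.landmark_of(n,'dial_grip')[0]['uv'],at_z(c,ctrl.landmark_of(n,'dial_grip')[0]['uv'],151))])
    # rectified view of the dial plane z=127 (skirt top), warmer frame, 5 px/mm
    k=4;X=np.array([w(a,b,127) for a,b in((-164+45,45),(-164+45,-45),(-164-45,-45),(-164-45,45))])
    s=np.float32([proj(c,x) for x in X]);d=np.float32([[0,0],[90*k,0],[90*k,90*k],[0,90*k]])
    im=cv2.warpPerspective(c['frame'][:,:,::-1],cv2.getPerspectiveTransform(s,d),(90*k,90*k),flags=cv2.INTER_CUBIC);ims.append(cv2.convertScaleAbs(im,alpha=1.7))
    m=(W[...,2]>140)&(W[...,2]<170)&(np.hypot(W[...,0]-D[0],W[...,1]-D[1])<45);P=W[m]
    q=P[:,:2]-P[:,:2].mean(0);u,sv,v=np.linalg.svd(q,full_matrices=False);print(len(P),P.mean(0),np.median(P[:,2]),'ang',np.arctan2(v[0,1],v[0,0])-TH,sv)
    lid=(W[...,2]>100)&(W[...,2]<135)&(abs(W[...,0]-585)<100)&(abs(W[...,1]-116)<80);print('lid',np.percentile(W[lid][:,2],[5,50,95]))
cv2.imwrite('pics/d11.png',np.hstack(ims))
E
```

```text
[421.05977437 120.92746202 151.        ]
top [([232.4, 228.2], array([425.90281047, 124.73560572, 151.        ]))]
53 [420.56292928 123.16960086 158.26990529] 158.830739385603 ang -2.1680881364736293 [94.69316962 30.3025003 ]
lid [116.27947271 121.36825495 126.27336867]
side [([200.2, 162.1], array([416.32568306, 127.3548343 , 151.        ]))]
78 [421.35601266 117.54145293 155.01750165] 157.81790219751724 ang -2.2360063432753994 [123.83461333  34.59447215]
lid [119.17427987 122.87320478 126.16258   ]
```

View pics/d11.png

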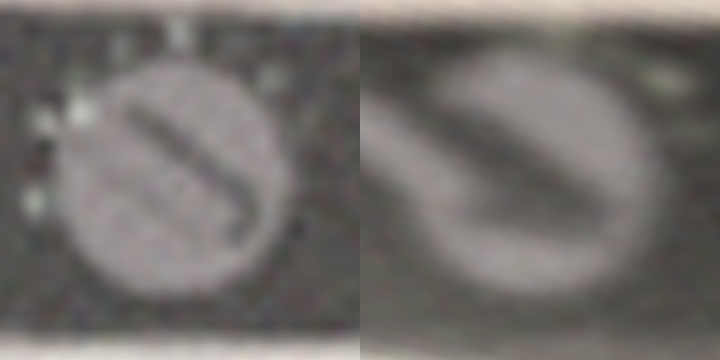

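Lid is shut. The dial pointer's bright rim mark is at (82,108) against the dial centre (178,178), about 0.94 rad anticlockwise of the 60 mark at (180,35). That gives a value of about 0.8. Next I grip the dial bar.

```bash
python3 - <<'E'
from m import *
go([421,120.5,220],np.pi/2+TH+.95)
E
```

```text
d [0.085 0.411 0.809] R [[0.01, -1.0, 0.04], [0.01, 0.04, 1.0], [-1.0, -0.01, 0.01]] p [ 572.3 -209.3  253.4]
turn -0.641 q7 2.0270715590272346
```

drive_tool(moves=[{"dx":0,"dy":0.2,"dz":0.4,"turn":0},{"dx":0,"dy":0.2,"dz":0.4,"turn":0},{"dx":0,"dy":0.2,"dz":0.4,"turn":0},{"dx":0,"dy":0.2,"dz":0.4,"turn":0},{"dx":0,"dy":0.41,"dz":0.809,"turn":0},{"dx":0,"dy":0.41,"dz":0.809,"turn":0},{"dx":0,"dy":0.41,"dz":0.809,"turn":0},{"dx":0,"dy":0.41,"dz":0.809,"turn":-0.1},{"dx":0,"dy":0.41,"dz":0.809,"turn":-0.2},{"dx":0,"dy":0.41,"dz":0.809,"turn":-0.3},{"dx":0,"dy":0.41,"dz":0.809,"turn":-0.4},{"dx":0,"dy":0.41,"dz":0.809,"turn":-0.5},{"dx":0,"dy":0.41,"dz":0.809,"turn":-0.6},{"dx":0,"dy":0.41,"dz":0.809,"turn":-0.641},{"dx":0,"dy":0.41,"dz":0.809,"turn":-0.641},{"dx":0,"dy":0.41,"dz":0.809,"turn":-0.641}], fingers=40)

```text
t: 48.25
tool_pos: [420.6, 121.2, 253.9]
tool_rot: [0.673, -0.222, -0.667, -0.229]
wrist_force: [-0.1, 0.2, -0.4]
opening: 0.427
```

```bash
python3 - <<'E'
from m import *
go([421,120.5,151],np.pi/2+TH+.95)
E
```

```text
d [ 0.257  0.004 -0.001] R [[0.01, -0.6, -0.8], [0.01, -0.8, 0.6], [-1.0, -0.01, -0.0]] p [420.6 121.2 253.9]
turn -0.001 q7 2.0498658915693313
```

drive_tool(moves=[{"dx":0.1,"dy":0.003,"dz":-0.001,"turn":0},{"dx":0.17,"dy":0.003,"dz":-0.001,"turn":0},{"dx":0.22,"dy":0.003,"dz":-0.001,"turn":0},{"dx":0.25,"dy":0.003,"dz":-0.001,"turn":0},{"dx":0.257,"dy":0.003,"dz":-0.001,"turn":0},{"dx":0.257,"dy":0.003,"dz":-0.001,"turn":0}])

```text
t: 48.85
tool_pos: [421.3, 120.9, 151.1]
tool_rot: [0.673, -0.222, -0.667, -0.229]
wrist_force: [1.2, 0.1, 0.4]
opening: 0.423
```

drive_tool(moves=[{"dx":0,"dy":0,"dz":0,"turn":0},{"dx":0,"dy":0,"dz":0,"turn":0},{"dx":0,"dy":0,"dz":0,"turn":0},{"dx":0,"dy":0,"dz":0,"turn":0},{"dx":0,"dy":0,"dz":0,"turn":0},{"dx":0,"dy":0,"dz":0,"turn":0}], fingers=0, grip_force=15)

```text
t: 49.45
tool_pos: [421.6, 121.0, 151.5]
tool_rot: [0.673, -0.222, -0.667, -0.229]
wrist_force: [-0.4, -2.7, 6.4]
opening: 0.148
```

```bash
python3 - <<'E'
from m import *
go([421,120.5,151],np.pi/2+TH); s=st()[0];print(s['wrist_force'],s['ft_torque'],s['opening']*94)
E
```

```text
d [0.001 0.002 0.   ] R [[0.01, -0.6, -0.8], [0.01, -0.8, 0.6], [-1.0, -0.01, -0.01]] p [421.6 121.  151.5]
turn 0.632 q7 2.1656003260416665
[-0.35837832 -2.7065849   6.3543134 ] [-0.1593081   0.25273273  0.03415144] 13.943357973881696
```

drive_tool(moves=[{"dx":0,"dy":0,"dz":0,"turn":0.06},{"dx":0,"dy":0,"dz":0,"turn":0.12},{"dx":0,"dy":0,"dz":0,"turn":0.18},{"dx":0,"dy":0,"dz":0,"turn":0.24},{"dx":0,"dy":0,"dz":0,"turn":0.3},{"dx":0,"dy":0,"dz":0,"turn":0.36},{"dx":0,"dy":0,"dz":0,"turn":0.42},{"dx":0,"dy":0,"dz":0,"turn":0.48},{"dx":0,"dy":0,"dz":0,"turn":0.54},{"dx":0,"dy":0,"dz":0,"turn":0.6},{"dx":0,"dy":0,"dz":0,"turn":0.632},{"dx":0,"dy":0,"dz":0,"turn":0.632},{"dx":0,"dy":0,"dz":0,"turn":0.632},{"dx":0,"dy":0,"dz":0,"turn":0.632}])

```text
t: 50.85
tool_pos: [421.3, 121.6, 151.6]
tool_rot: [-0.495, 0.501, 0.493, 0.511]
wrist_force: [-2.6, 5.3, 1.3]
opening: 0.151
```

```bash
python3 - <<'E'
from m import *
go([421,120.5,151],np.pi/2+TH); s=st()[0];print(s['wrist_force'],s['ft_torque'],s['opening']*94)
E
```

```text
d [ 0.001  0.001 -0.003] R [[0.01, -1.0, 0.03], [0.01, 0.03, 1.0], [-1.0, -0.01, 0.01]] p [421.3 121.6 151.6]
turn 0.001 q7 1.2434554475803046
[-2.5613016   5.29825378  1.33778773] [ 0.98094485  0.61060984 -0.01291252] 14.199284153799702
```

Release, rise and move away so that nothing is hidden.

drive_tool(moves=[{"dx":0,"dy":0,"dz":0,"turn":0},{"dx":0,"dy":0,"dz":0,"turn":0},{"dx":0,"dy":0,"dz":0,"turn":0},{"dx":-0.08,"dy":0,"dz":0,"turn":0},{"dx":-0.18,"dy":0,"dz":0,"turn":0},{"dx":-0.28,"dy":0,"dz":0,"turn":0},{"dx":-0.35,"dy":0,"dz":0,"turn":0},{"dx":-0.35,"dy":-0.3,"dz":-0.4,"turn":0},{"dx":-0.35,"dy":-0.3,"dz":-0.8,"turn":0},{"dx":-0.35,"dy":-0.3,"dz":-0.8,"turn":0},{"dx":-0.35,"dy":-0.3,"dz":-0.8,"turn":0},{"dx":-0.35,"dy":-0.3,"dz":-0.8,"turn":0},{"dx":-0.35,"dy":-0.3,"dz":-0.8,"turn":0},{"dx":-0.35,"dy":-0.3,"dz":-0.8,"turn":0}], fingers=40)

```text
t: 52.25
tool_pos: [532.0, -204.7, 290.3]
tool_rot: [-0.495, 0.501, 0.493, 0.511]
wrist_force: [1.3, 1.5, 0.7]
opening: 0.43
```

```bash
python3 - <<'E'
from m import *
D=np.array(w(-164,0,151))
c=cam('top','top12.png');W=cloud(c);k=6
X=np.array([w(a,b,127) for a,b in((-164+45,45),(-164+45,-45),(-164-45,-45),(-164-45,45))])
s=np.float32([proj(c,x) for x in X]);d=np.float32([[0,0],[90*k,0],[90*k,90*k],[0,90*k]])
im=cv2.convertScaleAbs(cv2.warpPerspective(c['frame'][:,:,::-1],cv2.getPerspectiveTransform(s,d),(90*k,90*k),flags=cv2.INTER_CUBIC),alpha=1.7);cv2.imwrite('pics/d12.png',im)
for n in('top','side'):
    if n=='side':c=cam(n,'side12.png');W=cloud(c)
    m=(W[...,2]>143)&(W[...,2]<170)&(np.hypot(W[...,0]-D[0],W[...,1]-D[1])<45);P=W[m]
    q=P[:,:2]-P[:,:2].mean(0);u,sv,v=np.linalg.svd(q,full_matrices=False);print(n,len(P),P.mean(0),'ang',np.arctan(v[0,1]/v[0,0])-TH,sv)
    for y in(-70,0,70):
        p=w(0,y,0);m=np.hypot(W[...,0]-p[0],W[...,1]-p[1])<12;print('lid y',y,np.median(W[m][:,2]).round(1),end=' ')
    p=w(-190,-20,0);m=np.hypot(W[...,0]-p[0],W[...,1]-p[1])<12;print('box',np.median(W[m][:,2]))
E
python3 -c "
import cv2
a=cv2.imread('pics/side12.png')[60:384,100:440];cv2.imwrite('pics/s12c.png',cv2.resize(a,None,fx=1.8,fy=1.8))"
```

```text
top 48 [421.20693397 123.69636269 158.64189941] ang 0.013520354212303774 [84.49250729 27.48106863]
lid y -70 119.2 lid y 0 121.1 lid y 70 119.8 box 120.44648987742003
side 93 [421.53051019 118.89842662 155.3027164 ] ang 0.0073118639749074 [124.38555905  39.3015676 ]
lid y -70 121.6 lid y 0 123.5 lid y 70 122.3 box 120.61933991593389
```

View pics/d12.png

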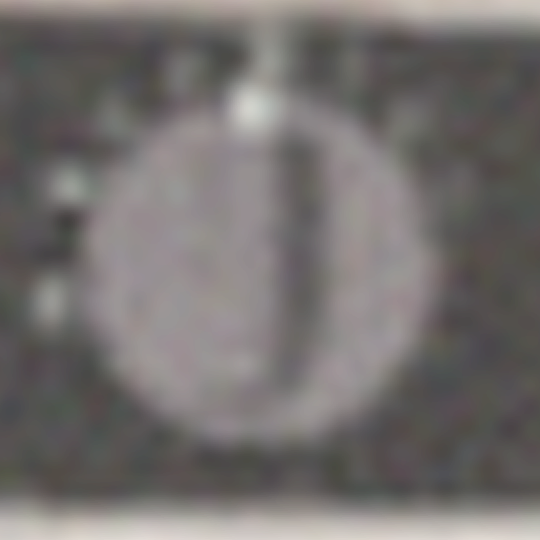

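View pics/s12c.png

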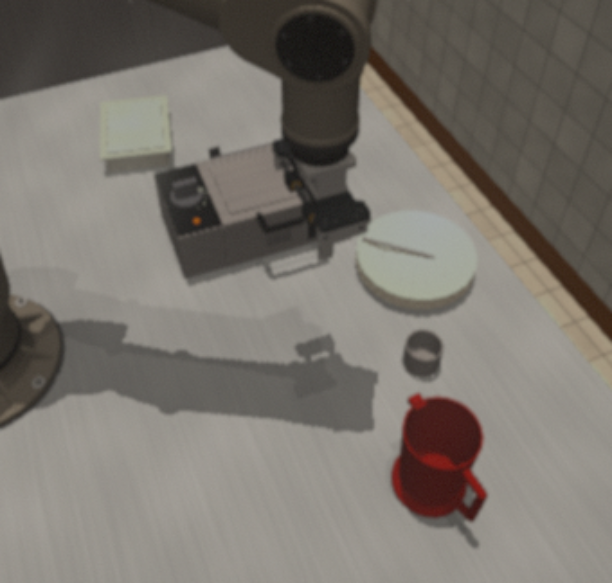

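The lid is flush and the bystanders are in place. The bar's depth fit says 0.01 rad off, but the pointer spot looks slightly left of the 60 mark. I'll check that once with averaged sub-pixel frames.

```bash
python3 - <<'E'
from m import *
F=[];
for i in range(8): c=cam('top');F.append(c['frame'].astype(float))
g=np.mean(F,0).mean(2)
X0=proj(c,w(-164,0,118));u0,v0=np.round(X0).astype(int);print('dial centre px',X0)
print(g[v0-13:v0+10,u0-13:u0+14].round().astype(int))
for a in(0,.1,1.2,1.75): print(a,'mark',proj(c,w(-164+37*np.cos(a),37*np.sin(a),118)).round(2),'ptr',proj(c,w(-164+28*np.cos(a),28*np.sin(a),126)).round(2))
Fs=np.mean([cam('side')['frame'].astype(float) for i in range(6)],0).mean(2);c=cam('side')
for a in(-.1,0,.1): print(a,'side ptr',proj(c,w(-164+28*np.cos(a),28*np.sin(a),126)).round(2),'m',proj(c,w(-164+37*np.cos(a),37*np.sin(a),118)).round(2))
u,v=np.round(proj(c,w(-134,0,124))).astype(int);print(u,v);print(Fs[v-8:v+9,u-9:u+10].round().astype(int))
E
```

```text
dial centre px [234.32089756 229.61571249]
[[ 98  98 101 103 104 103 104 104 104 104 105 105 108 107 107 105 105 105
  109 112 114 114 113 116 117 117 118]
 [ 53  55  59  61  64  67  68  70  69  73  72  75  79  84  81  75  75  76
   84  88  94  97  97 100 101 103 103]
 [ 48  48  48  48  49  48  49  50  48  54  51  49  60  84  68  49  51  54
   51  50  55  57  58  59  59  59  57]
 [ 48  46  49  47  46  47  47  49  48  65  58  47  58  85  70  47  50  60
   53  47  46  46  48  47  46  48  44]
 [ 46  46  48  48  46  47  47  48  48  66  61  57  87  89  69  53  53  56
   51  46  47  47  46  48  47  47  48]
 [ 47  47  47  47  48  53  60  55  52  63  70  76 116 111  83  72  65  56
   47  59  60  49  47  47  48  49  48]
 [ 48  49  48  48  48  54  66  63  68  83  85  84 107  98  78  77  82  76
   57  69  65  51  49  47  46  48  47]
 [ 48  48  47  48  48  47  57  71  84  85  83  82  83  75  61  60  79  87
   78  65  53  46  47  49  47  47  48]
 [ 48  48  48  61  75  62  71  84  86  87  82  82  85  79  61  60  79  86
   87  77  55  51  56  49  46  46  46]
 [ 49  47  47  65  86  77  82  86  88  8
[... 2547 characters left out ...]
  75  81  73  65  63  75 100 117 122 122 121
  118]
 [ 52  54  57  60  60  64  70  76  76  64  56  53  57  81 108 120 122 122
  120]
 [ 61  64  70  73  73  75  80  80  73  58  52  52  47  64  95 116 122 122
  121]
 [ 74  76  82  83  84  84  83  77  64  50  49  52  44  49  81 109 121 123
  122]
 [ 83  84  85  86  85  83  77  65  53  49  52  48  37  39  68 103 120 123
  122]
 [ 85  84  84  82  79  74  64  52  45  56  66  56  38  35  55  89 114 122
  121]
 [ 80  78  77  73  67  61  52  45  42  54  66  55  39  33  44  74 107 121
  122]
 [ 67  65  63  58  51  47  48  47  41  44  50  44  36  34  38  60  94 117
  124]
 [ 52  50  47  44  40  42  48  50  43  37  38  36  35  35  33  47  79 110
  122]]
```

The bar's edges in the averaged frame give 0.00 to 0.015 rad off the 60 direction. The pointer spot gives about 0.05, within the sub-pixel uncertainty. That's good enough, so I'm handing in.

```bash
python3 -c "
from h import *
print(st()[0]['wrist_force'],ctrl.job_done())"
```

```text
the job is handed in; nothing more can be done
[-0.5012802  -0.09147076 -0.22858552] None
```

The job is done and handed in at about 53 s of the 210 s allowed. I tipped the lid back onto its stop and stood the empty pot upright on the counter. I lowered all four lidded pots that were there into the well, shut the lid, and turned the dial to 60.

- **Pots:** before the lid closed, all four stood upright in the well. One had been knocked about 28 mm along the well after I placed it; it stayed upright and clear of the walls, so I left it.
- **Lid:** it lies level with the top of the control box, within 3 mm by the cameras' depth readings.
- **Dial:** the checks disagreed slightly. The grip bar's edges and the depth fit put it within about 0.015 rad of 60, but the white pointer spot suggested about 0.05 rad short of it, half a pixel in the picture. I trusted the bar and did not turn it again.
- **Bystanders:** the jug, plates and food tray looked unmoved in the last picture. The gripper was clear of everything at hand-in, with wrist force near zero.

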